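Clear the tilting drilling table of chips

ROBOT

A 7-joint arm with a two-finger parallel gripper is mounted at the origin on a cart in front of the work surface, level with it; the furniture and walls round the work are solid. World frame = base frame: x ahead of the robot, y to its left, z up, the work surface at z = 0. Lengths are in m, angles in rad, forces in N, time in s.
With the tool pointing down it reaches from about 0.35 to 0.9 m from the base axis. Payload 8.1 kg.
Tool frame: the origin (TCP) lies at the very end of the fingers, on their centre line; the grasp point (between the pads) lies 19 mm behind it; x points along the fingers, y is the direction in which the jaws open and shut, and the axes are right-handed (so a half turn about x gives the same grasp; the last joint's range is limited). The gripper opens to 92 mm and grips with 3 to 60 N. Pads are 19 mm wide; open, the fingers measure 130 mm over their backs; the gripper's body (75 mm by 190 mm) begins 47 mm behind the grasp point.
Start: joints at [-1.396, 0.434, 0.025, 1.573, -0.012, 1.134, -0.075], TCP at [0.171, 0.601, 0.227] pointing down, gripper open.
Joint ranges: [-2.62, 2.62], [-0.44, 2.09], [-1.27, 1.32], [0.08, 2.57], [-1.32, 4.46], [0.12, 2], [-2.74, 2.74]. Speed limits (rad/s): [2.22, 2.22, 3.01, 3.01, 3.14, 3.14, 3.14].

INTERFACE

Orientations are given as a rotation vector (axis times angle).
In Python, from cell import arm gives the robot as it stands.
- The arm moves only by the tool servo_tool, never from a script. Its argument "plan" is a list of rows, each a list of 2 entries, a list of its own where there are three numbers: the shift along the world's x, y, z in cm, then the turn, a rotation vector about the world's x, y, z in degrees. A call has 1 to 12 rows; each row is the pose to reach, as a shift and turn from the pose measured when the call began; what a row does not reach only later rows make up. A row lasts 1/10 s, in which the tool goes at most 50 mm and 8.59 degrees, less where a joint would pass 70% of its speed; a pose out of reach is approached as far as the arm can. A call with a gripper value outside its range is refused whole. "grip" is the opening, from 0 (shut) to 1 (fully open), set as the call begins (left out, the last holds). The fingers move at their own pace and stop on an object; "squeeze" is the grip in N (left out, the last holds). Time passes only in rows, so rows that repeat a pose let the fingers close. It gives the time, the measured TCP pose, the force and the opening at its end, in the units of the state.
- arm.observe(): the state, without advancing time (a new reading comes with each control period).
- arm.get_image(name): name is "scene" or "top" or "wrist"; returns a dict with "frame" (420x560x3 uint8, blue, green, red), "fx", "fy", "cx", "cy" (pixels), "position" and "rotation" of the camera in the world. Camera axes: x right, y down, z forward; pixel columns grow to the right and rows downward; lengths in m; the calibration is good to about 2 mm. A picture is of the moment at which its call begins. There is no depth.
- arm.sign_off(): hands the job in, once; it reports no verdict.
Trained networks look in a picture, given as the dict that the camera call returned (one of the last four; its "shot" number tells which), for a name from the list of things; names that differ only in an ending like _2 or _b are one class to them, and where a whole thing is asked for, a point or a joint stands for the part that bears it (a point fixed in the world has none). Each returns a list of dicts, best first, with "score" (0 to 1); they miss things now and then, are a little off and sometimes report something else, mostly with a low value. They report only what shows in the picture. A call takes as long as a camera call.
- arm.search_frame(picture, query): "at" ([column, row] in pixels, amid what is visible of it).
- arm.trace(picture, query): "pixels" (420x560 bool, what is visible of it) and "at" ([column, row] in pixels, amid what is visible of it).
The state is a dict: "clock": time; "joints": joint angles; "dq": joint speeds; "joint_efforts": joint torques, N m; "position": TCP position; "ee_rot": TCP orientation; "force": force on the tool from outside, world axes, zero at the start; "ft_torque": the same for the moment, N m; "width": opening from 0.0 (shut) to 1.0 (fully open).
Only numpy, scipy, OpenCV 4.12 (cv2) and the standard library are available. Lean on these libraries where they do the work, as an engineer would, in place of code of your own. Each camera call takes 0.05 s, during which the arm holds its last target.

TASK

Clear the drilling table for the next panel: fold the stop at the low end of the tilted plate fully down, then set the scraper block on the plate above the chips and, keeping it pressed lightly on the plate all the way down, wipe all six loose metal chips down the plate and over the stop into the chip tray. Move the chips only with the scraper, never with the fingers, do not bear down hard with the scraper, leave the other things on the bench where they are, and set the scraper down on the bench clear of the table and tray.

Things in the scene. Friction and masses are not known exactly. Their poses are not given: they have to be found in the camera images.
- angle_table: tilting drilling table fixed to the bench: grey base, foot 150 x 190 mm, two cheeks carrying a tilted dark steel plate. Origin: on the bench under the middle of the plate; x points level from the plate's low end to its high end, y across the plate, z up. Two rails, 8 mm high, run along the plate's sides, 124 mm clear between them (y from -62 to +62 mm). Hand nuts reach y = +-104 mm.
- trunnion (a point): middle of the axis (along the table's y, 58 mm above the bench) about which the plate was tilted and then locked. Plate 160 mm long, 140 wide, 10 thick; its top face passes 5 mm above the axis. The tilt, low end towards -x, is 0.07 to 0.20 rad, set by hand and NOT reported: feel or see it. Chips lie from 55 mm downhill to 35 mm uphill of the axis; the rest up to the open high end is clear.
- end_stop (a joint): drop stop: bright steel strip 118 mm wide, 4 mm thick, hinged along the plate's low edge (hinge 80 mm from the trunnion axis, level with the top face), 32 mm tall. 0 rad: stands square to the plate, closing its low end. Folds outwards, over the tray; at 1.65 rad it meets its limit, about in line with the plate, as a lip. Stiff (0.12 N m, about 4 N at its top edge): stays where it is left.
- chip_tray: the fixed open sheet-metal chip tray on the bench below the plate's low end, 116 mm (x) x 196 mm (y), walls 28 mm high and 2 mm thick, floor 2 mm. Origin: centre of its underside; axes parallel to the table's.
- scraper: scraper block standing on its wiper edge: black rubber wiper 116 mm long (y), 10 mm thick (x), yielding 1 mm per 10 N, up to 3 mm; above it an aluminium holder 114 x 18 mm, 10 to 28 mm above the edge; on top a light wooden grip 84 mm long (y), 24 mm thick (x), 28 to 70 mm above the edge. About 0.22 kg. Origin: centre of the wiper's underside. Fits between the table's rails with 4 mm to spare each side.
- chip0_mid (a point): middle of a loose metal chip lying on the plate: round steel slug, 20 mm across, 5 mm thick.
- chip1_mid (a point): middle of a loose metal chip lying on the plate: aluminium bar off-cut, 24x14x6 mm.
- chip2_mid (a point): middle of a loose metal chip lying on the plate: round aluminium slug, 24 mm across, 5 mm thick.
- chip3_mid (a point): middle of a loose metal chip lying on the plate: square steel off-cut, 18x18x5 mm.
- chip4_mid (a point): middle of a loose metal chip lying on the plate: round steel slug, 20 mm across, 5 mm thick.
- chip5_mid (a point): middle of a loose metal chip lying on the plate: steel bar off-cut, 28x11x6 mm.
- tape_measure: bystander: yellow tape measure, 32 x 71 x 61 mm, on the bench. Origin: centre of its underside.
- module_grey: bystander: grey electrical module, 47 x 62 x 52 mm, on the bench. Origin: centre of its underside.
- screwdriver_c: bystander: screwdriver lying on the bench, 30 x 220 x 28 mm. Origin: centre of the underside.

How it is judged:
By the outcome, as a careful person would: the job done as asked, in the order asked, and still so for the second after the job is handed in, with the robot touching nothing.
It also fails if it takes over 72 s, if anything falls off the work surface, if the arm or the gripper's body presses on something with over 40 N, if the wrist force passes 120 N, or if a joint passes its speed limit or range.

## Working session

There is one attempt and no reset: what is moved stays moved. The work goes in short steps, Python scripts to look and compute and a tool call to move; the robot and the scene stay as the last step left them, time stands still between calls to the robot, and variables do not carry over. Pictures are saved under pics/ and viewed, and the job is handed in when it is done.

Besides the shell and the picture viewer there is one more tool, called after "Request:" by a JSON object that holds its "op" and its "data", one argument or row to a line. servo_tool: Moves the arm, as the interface text tells. Its arguments: {"type":"object","properties":{"plan":{"type":"array","items":{"type":"array"}},"grip":{"type":"number"},"squeeze":{"type":"number"}},"required":["plan"]}

```bash
mkdir -p pics; ls; cat > h.py <<'E'
import numpy as np, cv2
from cell import arm
from scipy.spatial.transform import Rotation as R
def ray(im,px):
    d=np.array([(px[0]-im['cx'])/im['fx'],(px[1]-im['cy'])/im['fy'],1.0])
    Rm=np.array(im['rotation']); 
    if Rm.shape!=(3,3): Rm=R.from_rotvec(Rm).as_matrix()
    return np.array(im['position']),Rm@d
def atz(im,px,z):
    p,d=ray(im,px); return p+d*(z-p[2])/d[2]
def proj(im,P):
    Rm=np.array(im['rotation'])
    if Rm.shape!=(3,3): Rm=R.from_rotvec(Rm).as_matrix()
    c=(np.atleast_2d(P)-np.array(im['position']))@Rm
    return np.c_[c[:,0]/c[:,2]*im['fx']+im['cx'],c[:,1]/c[:,2]*im['fy']+im['cy']]
E
python3 - <<'E'
from h import *
print(arm.observe())
for n in ['scene','top','wrist']:
    im=arm.get_image(n); cv2.imwrite(f'pics/{n}0.png',im['frame'])
    print(n,im['fx'],im['cx'],im['cy'],im['position'],im['rotation'])
    for q in ['angle_table','trunnion','end_stop','chip_tray','scraper','chip0_mid','tape_measure','module_grey','screwdriver_c']:
        try:
            r=arm.search_frame(im,q); print(q,[(np.round(x['at']),round(x['score'],2)) for x in r[:6]], atz(im,r[0]['at'],0).round(3) if r else '')
        except Exception as e: print(q,e)
print(arm.observe()['clock'])
E
```

```text
pics
{'clock': 0.0, 'joints': array([-1.39560963,  0.43521534,  0.0249752 ,  1.57414306, -0.01158737,
        1.13400013, -0.07507724]), 'dq': array([ 0.00081896, -0.00058266, -0.00019015,  0.00019897, -0.00086225,
        0.00022532, -0.00024414]), 'joint_efforts': array([-3.11458916e-04, -6.67839932e+01,  9.85480249e-01, -3.14460003e+01,
       -6.03160984e-02,  4.25130478e-02,  1.79669028e-04]), 'position': array([0.17130761, 0.60050504, 0.22593198]), 'ee_rot': array([ 0.2168075 ,  1.55983817, -0.21935852]), 'force': array([-0.11574119,  0.56012958,  0.44071048]), 'ft_torque': array([ 0.0154502 , -0.01151799, -0.0344457 ]), 'width': 0.9995091060210017}
scene 487.1857766145343 277.2942919458593 210.5856328689508 [ 0.03275792 -1.0811568   0.61512093] [-1.96916518  0.40882477 -0.28491853]
angle_table [(array([305., 212.]), 0.67), (array([264., 233.]), 0.56)] [ 0.664  0.102 -0.   ]
trunnion [] 
end_stop [(array([281., 205.]), 0.64)] [0.618 0.177 0.   ]
chip_tray [(array([261., 233.]), 0.69)] [0.487 0.022 0.   ]
scraper [(array([318., 267.]), 0.64)] [ 0.549 -0.194  0.   ]
chip0_mid [] 
[... 467 characters left out ...]
.026 0.   ]
end_stop [] 
chip_tray [(array([272., 245.]), 0.81)] [ 0.474 -0.003  0.   ]
scraper [(array([376., 228.]), 0.93)] [ 0.515 -0.255  0.   ]
chip0_mid [(array([282., 190.]), 0.5)] [ 0.609 -0.026  0.   ]
tape_measure [(array([381., 166.]), 0.94)] [ 0.671 -0.272  0.   ]
module_grey [(array([161., 149.]), 0.98)] [0.713 0.275 0.   ]
screwdriver_c [(array([375., 304.]), 0.9), (array([248., 204.]), 0.61)] [ 0.334 -0.245  0.   ]
wrist 321.899297980772 280.42567404812013 207.3671238904393 [0.08894534 0.62483839 0.38320057] [2.2952418  1.73403841 0.2752997 ]
angle_table [] 
trunnion [] 
end_stop [] 
chip_tray [] 
scraper [] 
chip0_mid [] 
tape_measure [] 
module_grey [] 
screwdriver_c [] 
1.5
```

```bash
python3 - <<'E'
import cv2
a=cv2.imread('pics/top0.png'); cv2.imwrite('pics/top0c.png',cv2.resize(a[100:350,130:430],None,fx=2.4,fy=2.4,interpolation=cv2.INTER_CUBIC)[:600])
a=cv2.imread('pics/scene0.png'); cv2.imwrite('pics/scene0c.png',cv2.resize(a[130:330,180:440],None,fx=3,fy=3,interpolation=cv2.INTER_CUBIC))
E
```

```text
(no output)
```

View pics/top0c.png

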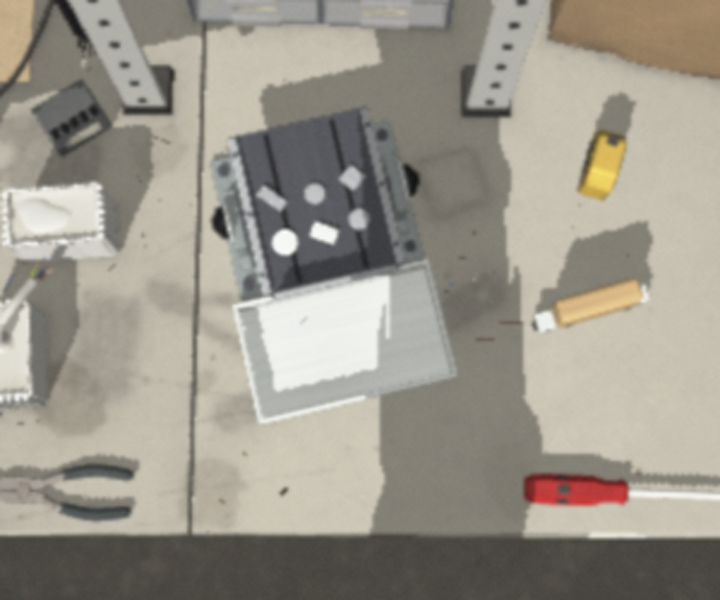

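View pics/scene0c.png

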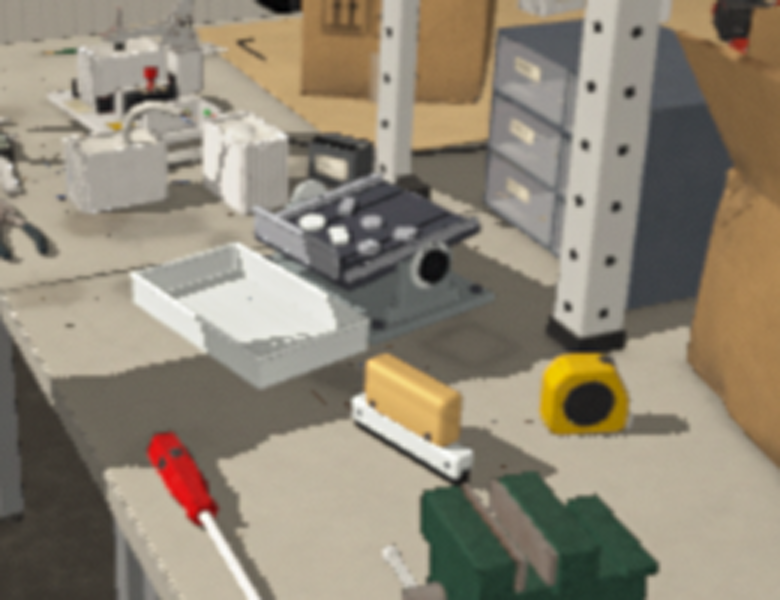

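View pics/scene0.png

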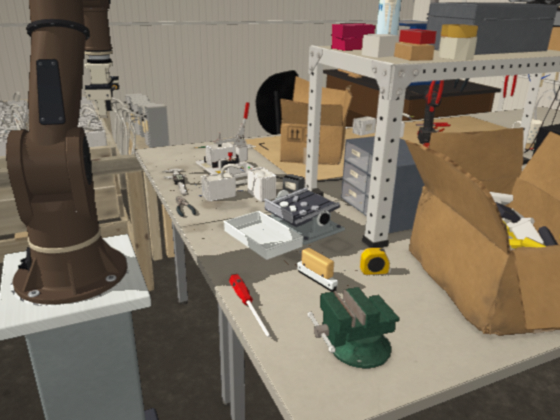

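```bash
python3 - <<'E'
import cv2
a=cv2.imread('pics/top0.png'); cv2.imwrite('pics/top0d.png',cv2.resize(a[140:280,210:330],None,fx=5,fy=4.2,interpolation=cv2.INTER_CUBIC)[:600])
a=cv2.imread('pics/scene0.png'); cv2.imwrite('pics/scene0d.png',cv2.resize(a[180:260,220:350],None,fx=6,fy=6,interpolation=cv2.INTER_CUBIC))
E
```

```text
(no output)
```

View pics/top0.png

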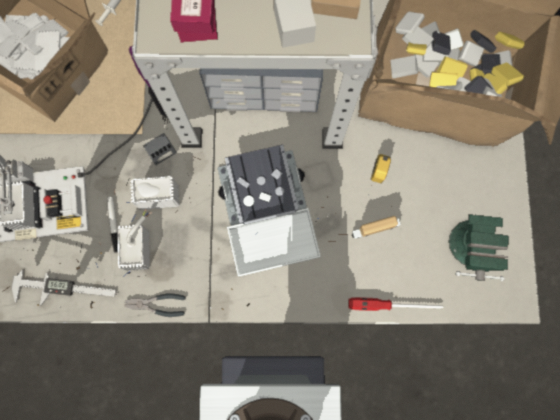

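View pics/top0d.png

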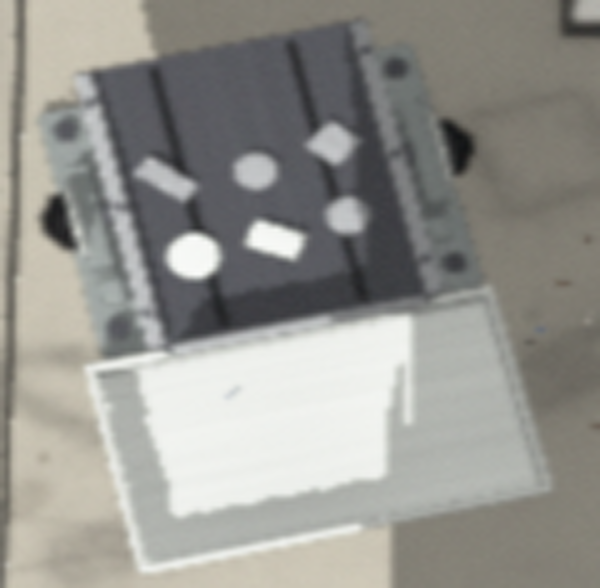

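View pics/scene0d.png

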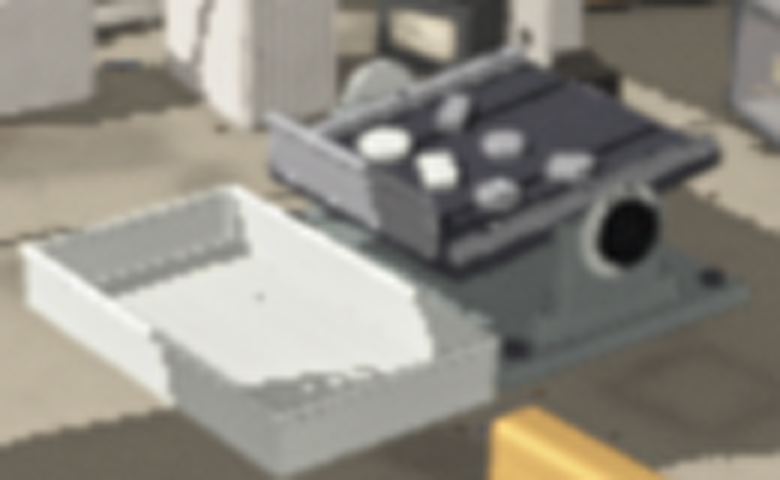

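```bash
cat > fit.py <<'E'
from h import *
from scipy.optimize import least_squares
import pickle
class C(dict): pass
top=dict(fx=532.303841588724,fy=532.303841588724,cx=281.648,cy=213.474,position=[ 0.29695212,-0.01690988,1.26810184],rotation=[-2.12563647,2.11663867,-0.21740542])
sc=dict(fx=487.18577,fy=487.18577,cx=277.29429,cy=210.58563,position=[0.03275792,-1.0811568,0.61512093],rotation=[-1.96916518,0.40882477,-0.28491853])
def plate(th,s,y,h): 
    c,S=np.cos(th),np.sin(th); return [s*c-h*S,y,.058+s*S+h*c]
def tw(p,P):
    c,s=np.cos(p[2]),np.sin(p[2]); P=np.array(P); return np.array([p[0]+c*P[0]-s*P[1],p[1]+s*P[0]+c*P[1],P[2]])
T=lambda u,v:(210+u/5,140+v/4.2); S=lambda u,v:(220+u/6,180+v/6)
def pts(p):
    th=p[3];tx,ty=p[4],p[5]
    L=[]
    for (x,y),t,s in [((58,98),(88,370),(235,188)),((58,-98),(490,290),(498,342)),((-58,-98),(550,488),(285,412)),((-58,98),(143,570),(25,248))]:
        P=[tx+x/1e3,ty+y/1e3,.028]; L+= [(P,0,T(*t)),(P,1,S(*s))]
    L+=[(plate(th,.08,.07,.013),0,T(78,72)),(plate(th,.08,-.07,.013),0,T(370,17)),
        (plate(th,.08,.07,.013),1,S(522,45)),(plate(th,.08,-.07,.013),1,S(718,142)),
        (plate(th,-.08,.059,.037),1,S(268,113)),(plate(th,-.084,-.059,.037),1,S(440,203)),
        (plate(th,-.084,-.059,.005),1,S(440,258)),
        ([0,-.104,.058],1,S(628,232)),([0,-.1,.058],0,T(458,147)),([0,.1,.058],0,T(60,220))]
    return L
def res(p,full=False):
    r=[]
    for P,k,px in pts(p):
        r.append(proj((top,sc)[k],tw(p,P))[0]-px)
    r=np.array(r)
    return r if full else r.ravel()
if __name__=='__main__':
    f=least_squares(res,[.61,.03,.17,.13,-.14,0],loss='soft_l1')
    print(f.x.round(4)); print(res(f.x,True).round(1))
    print(np.sqrt(np.diag(np.linalg.inv(f.jac.T@f.jac))).round(4))
    np.save('fit.npy',f.x)
    p=f.x
    # yaw check, features
    for n,P in [('post',None)]: pass
    print('posts',atz(top,(130+122/2.4,100+108/2.4),0),atz(top,(130+462/2.4,100+115/2.4),0))
    print('shelf front edge top cam if z=.5', atz(top,(140,55),.5),atz(top,(370,55),.5))
E
python3 fit.py
```

```text
[ 0.6083  0.0191  0.2414  0.0862 -0.1332  0.0057]
[[ 0.  -0.8]
 [-1.1  0.2]
 [ 0.1 -0.7]
 [-0.6  0.2]
 [ 0.2 -0.7]
 [-1.   1.4]
 [-0.1 -0.5]
 [-0.4  0.6]
 [-0.1 -0.1]
 [-0.1 -0.4]
 [-0.2 -0.1]
 [ 0.5 -0.8]
 [ 0.7 -0.9]
 [-2.  -0.8]
 [-1.5  0.9]
 [ 2.7  2.2]
 [ 2.5 -0.5]
 [-1.   1.5]]
[0.0012 0.0014 0.0085 0.0216 0.0018 0.0023]
posts [0.72261811 0.22578221 0.        ] [ 0.71715515 -0.12703745  0.        ]
shelf front edge top cam if z=.5 [0.70139035 0.19968605 0.5       ] [ 0.70410729 -0.15983268  0.5       ]
```

```bash
cat >> h.py <<'E'
def want(yaw,tilt=0,sgn=1):
    # tool x down, y = sgn*table x ; tilt about table y: plate normal (-sin,0,cos)
    Rz=R.from_euler('z',yaw).as_matrix()
    n=Rz@np.array([-np.sin(tilt),0,np.cos(tilt)]); ax=Rz@np.array([np.cos(tilt),0,np.sin(tilt)])
    x=-n; y=sgn*ax; return R.from_matrix(np.c_[x,y,np.cross(x,y)])
def delta(o,pos,rot):
    d=(np.array(pos)-o['position'])*100
    r=(rot*R.from_rotvec(o['ee_rot']).inv()).as_rotvec(degrees=True)
    return d.round(2),r.round(2)
E
python3 - <<'E'
from fit import *
o=arm.observe(); M=R.from_rotvec(o['ee_rot']).as_matrix(); print(M.round(3))
p=np.load('fit.npy')
for s in (1,-1): print(s,delta(o,tw(p,plate(p[3],-.05,0,.16)),want(p[2],0,s)))
# shelf height
for z in (.3,.4,.5,.6,.7): print(z,proj(sc,[.73,-.14,z]),proj(sc,[.71,.23,z]))
# chips approx
for u,v in [(165,178),(255,170),(332,143),(347,215),(193,255),(275,240)]:
    P=atz(top,T(u,v),.063); d=P[:2]-p[:2]; c,s=np.cos(p[2]),np.sin(p[2]); print((c*d[0]+s*d[1]).round(3),(-s*d[0]+c*d[1]).round(3))
# scraper ends
a=atz(top,(130+535/2.4,100+324/2.4),.028);b=atz(top,(130+648/2.4,100+293/2.4),.028);print(a,b,np.linalg.norm(a-b))
E
```

```text
[[ 0.     0.274  0.962]
 [-0.     0.962 -0.274]
 [-1.    -0.     0.   ]]
1 (array([ 37.51, -59.71,  -1.36]), array([  0.  ,   0.  , -60.25]))
-1 (array([ 37.51, -59.71,  -1.36]), array([ -0.  ,   0.  , 119.75]))
0.3 [[380.34584603 133.5295917 ]] [[303.46114248 102.94010403]]
0.4 [[384.82842554  91.53398627]] [[304.77076251  68.82817335]]
0.5 [[389.65324501  46.33206304]] [[306.1588558   32.67223435]]
0.6 [[394.86105452  -2.45795011]] [[307.63269344  -5.7171046 ]]
0.7 [[400.49934093 -55.2809398 ]] [[309.20047344 -46.55337875]]
0.014 0.044
0.008 0.002
0.015 -0.037
-0.027 -0.034
-0.032 0.041
-0.033 0.002
[ 0.49352113 -0.19392816  0.028     ] [ 0.52504469 -0.30644256  0.028     ] 0.11684701475026606
```

Request:
{"op": "servo_tool", "data": {
  "plan": [
    [[3,-5,0],[0,0,-5]],
    [[6,-10,0],[0,0,-10]],
    [[9,-15,0],[0,0,-15]],
    [[12,-20,0],[0,0,-20]],
    [[15,-25,0],[0,0,-25]],
    [[18,-29,0],[0,0,-30]],
    [[21,-34,0],[0,0,-35]],
    [[24,-39,0],[0,0,-40]],
    [[27,-44,0],[0,0,-45]],
    [[30,-49,0],[0,0,-50]],
    [[33.5,-54,0],[0,0,-56]],
    [[36,-58,0],[0,0,-60.25]]
  ],
  "grip": 0
}}

```text
clock: 2.7
position: [0.4878, 0.0891, 0.2272]
ee_rot: [1.033, 1.312, -1.031]
force: [1.5, 0.3, 0.7]
width: 0.024
```

Request:
{"op": "servo_tool", "data": {
  "plan": [
    [[0,0,0],[0,0,0]],
    [[0,0,0],[0,0,0]]
  ]
}}

```text
clock: 2.9
position: [0.4882, 0.0877, 0.2273]
ee_rot: [1.036, 1.31, -1.034]
force: [-0.4, 1.4, -0.5]
width: 0.003
```

```bash
python3 - <<'E'
from fit import *
import pickle
im=arm.get_image('wrist'); pickle.dump(im,open('w1.pkl','wb')); cv2.imwrite('pics/w1.png',im['frame'])
im=arm.get_image('top'); pickle.dump(im,open('t1.pkl','wb'));cv2.imwrite('pics/t1.png',im['frame'])
o=arm.observe(); print(o['clock'],o['position'],o['force'],o['width']);p=np.load('fit.npy')
print(delta(o,tw(p,plate(p[3],-.05,0,.16)),want(p[2])))
im=pickle.load(open('w1.pkl','rb'))
f=im['frame'].copy()
for (s,y,h) in [(.08,.07,.013),(.08,-.07,.013),(-.08,.07,.013),(-.08,-.07,.013),(-.08,.059,.037),(-.08,-.059,.037),(.08,.062,.005),(-.08,.059,.005),(-.08,-.059,.005)]:
    q=proj(im,tw(p,plate(p[3],s,y,h)))[0]; cv2.circle(f,tuple(int(x) for x in q),3,(0,0,255),1); print(q.round(0))
cv2.imwrite('pics/w1b.png',f)
E
```

```text
3.0 [0.48726463 0.09012934 0.22705063] [ 0.33868992 -0.00569588  0.2127996 ] 0.0057763750692606764
(array([ 5.93, -8.62, -1.39]), array([-0.07,  0.03,  0.12]))
[458. 216.]
[438. 332.]
[300. 213.]
[298. 324.]
[299. 231.]
[298. 330.]
[454. 221.]
[300. 220.]
[298. 312.]
```

View pics/w1b.png

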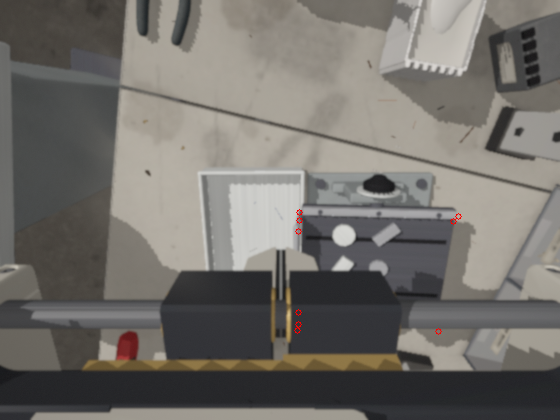

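View pics/t1.png

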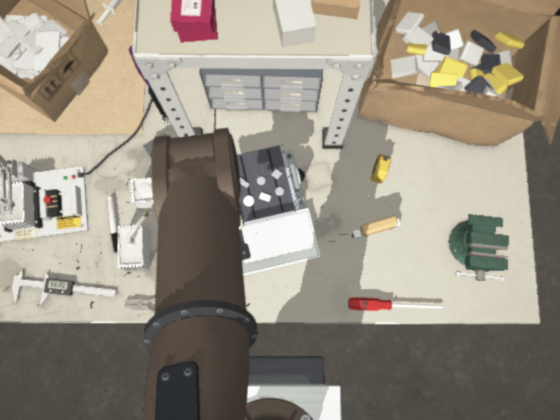

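```bash
python3 - <<'E'
from fit import *
import pickle
im=pickle.load(open('w1.pkl','rb')); p=np.load('fit.npy')
print(im['position'])
a=im['frame']; cv2.imwrite('pics/w1c.png',cv2.resize(a[160:320,180:480],None,fx=2.6,fy=2.6,interpolation=cv2.INTER_CUBIC))
for x,y in [(58,98),(-58,98),(58,-98)]:
    print(proj(im,tw(p,[p[4]+x/1e3,p[5]+y/1e3,.028])).round(1))
print(proj(im,tw(p,[0,.1,.058])))
E
```

```text
[0.4674729  0.17069439 0.38373415]
[[303.2 174. ]]
[[200.1 174.6]]
[[300.8 320.5]]
[[377.46336401 183.20002647]]
```

View pics/w1c.png

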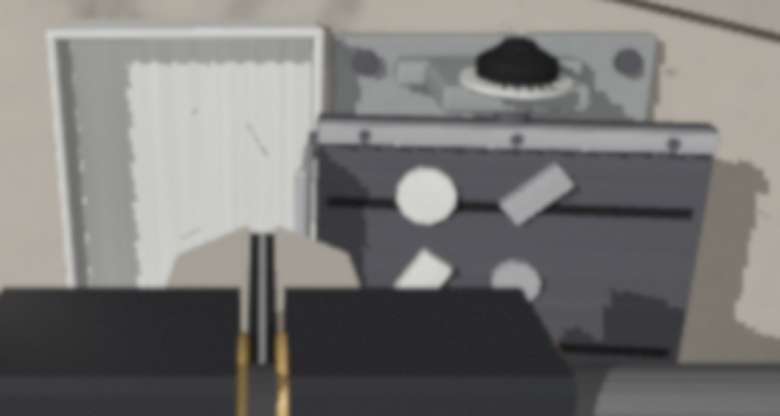

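```bash
cat > fit2.py <<'E'
from fit import *
import pickle
W=pickle.load(open('w1.pkl','rb')); Wc=lambda u,v:(180+u/2.6,160+v/2.6)
def pts2(p):
    L=[]
    th=p[3];yo=p[6]
    for k,(P,c,px) in enumerate(pts(p)):
        if k in (8,10): P=plate(th,.08,yo,.013)
        if k in (9,11): P=plate(th,.08,-yo,.013)
        L.append((P,c,px))
    L+=[([p[4]+.058,p[5]+.098,.028],2,Wc(322,30)),([p[4]-.058,p[5]+.098,.028],2,Wc(50,32)),
     (plate(th,.08,yo,.013),2,Wc(716,127)),(plate(th,-.08,yo,.013),2,Wc(320,117)),(plate(th,.08,.062,.005),2,Wc(713,156)),
     ([0,.1,.058],2,Wc(517,65)),(plate(th,-.084,.059,.037),2,Wc(305,140))]
    return L
def res2(p,full=False):
    ims=(top,sc,W); r=np.array([proj(ims[k],tw(p,P))[0]-px for P,k,px in pts2(p)])
    o=p[7:]; 
    for i,(P,k,px) in enumerate(pts2(p)):
        r[i]+=o[2*k:2*k+2]
    return r if full else np.r_[r.ravel(),o/2.0]
if __name__=='__main__':
    p0=np.r_[np.load('fit.npy'),.07,np.zeros(6)]
    f=least_squares(res2,p0,loss='soft_l1'); print(f.x.round(4)); print(res2(f.x,True).round(1))
    print(np.sqrt(np.diag(np.linalg.inv(f.jac.T@f.jac))).round(4)); np.save('fit2.npy',f.x[:6])
    for th in (.07,.1,.14): 
        g=least_squares(lambda q:res2(np.r_[q[:3],th,q[3:]]),np.delete(f.x,3),loss='soft_l1'); print(th,g.cost,f.cost)
    o=arm.observe();p=f.x
    print(o['position'],o['ee_rot'])
    c=plate(p[3],-.0785,0,.029)  # finger corner target; TCP 19.5mm uphill
    print(delta(o,tw(p,[c[0]+.0205,0,.11]),want(p[2])))
    for ph in (0,.3,.6,.9):
        c=plate(p[3],-.08-.024*np.sin(ph),0,.005+.024*np.cos(ph)); print(ph,delta(o,tw(p,[c[0]+.019,0,c[2]]),want(p[2]))[0],tw(p,[c[0]+.019,0,c[2]]))
    c=plate(p[3],-.103,0,.019); print(delta(o,tw(p,[c[0],0,c[2]]),want(p[2]))[0])
    c=plate(p[3],-.103,0,.003); print(delta(o,tw(p,[c[0],0,c[2]]),want(p[2]))[0],tw(p,c))
E
python3 fit2.py
```

```text
[ 0.6088  0.0222  0.2345  0.0792 -0.1343  0.0036  0.0736  0.6401  0.3924
  0.7973  0.1124 -0.6133 -1.023 ]
[[ 0.1 -0.6]
 [-0.3  0.1]
 [ 0.3 -0. ]
 [-0.3  0.2]
 [ 0.1  0.1]
 [-0.9  1.3]
 [-0.4 -0.2]
 [ 0.3  0.3]
 [-2.1  0.1]
 [ 1.  -0.4]
 [-0.2 -0.5]
 [ 1.8 -0.5]
 [ 1.3 -1.5]
 [-1.7 -1.5]
 [-1.3  0.2]
 [ 2.9  1.9]
 [ 1.9 -0. ]
 [-1.7  1.4]
 [-0.5  0.4]
 [ 0.8 -0.5]
 [ 4.9  0.9]
 [-2.2  0.7]
 [ 0.7 -2.2]
 [ 0.1 -5.5]
 [-1.2 13.3]]
[2.1000e-03 2.5000e-03 6.0000e-03 1.7200e-02 1.0000e-03 1.9000e-03
 1.7000e-03 1.0505e+00 9.2700e-01 8.7050e-01 5.2550e-01 1.8625e+00
 1.9793e+00]
0.07 40.5873332069333 40.44851413389292
0.1 41.008440187031404 40.44851413389292
0.14 44.35397174759596 40.44851413389292
[0.48726463 0.09012934 0.22705063] [ 1.03216554  1.31335971 -1.03009309]
(array([  6.31,  -8.19, -11.71]), array([-0.07,  0.03, -0.28]))
0 [  6.02  -8.26 -14.65] [0.54748558 0.00752329 0.08057648]
0.3 [  5.34  -8.42 -14.81] [0.54069137 0.00590026 0.0789465 ]
0.6 [  4.74  -8.57 -15.17] [0.53466912 0.00446165 0.075325  ]
0.9 [  4.27  -8.68 -15.7 ] [0.52995678 0.00333595 0.07003548]
[  2.02  -9.22 -15.83]
[  2.14  -9.19 -17.42] [ 0.50870693 -0.00174027  0.05283746]
```

Request:
{"op": "servo_tool", "data": {
  "plan": [
    [[2.3,-3,-4],[0,0,0]],
    [[4.6,-6,-8],[0,0,0]],
    [[6.5,-8.1,-11],[0,0,-0.3]],
    [[6.5,-8.1,-13],[0,0,-0.3]],
    [[6.5,-8.1,-14.6],[0,0,-0.3]],
    [[6.5,-8.1,-14.6],[0,0,-0.3]]
  ]
}}

```text
clock: 3.6
position: [0.5504, 0.0109, 0.0789]
ee_rot: [1.032, 1.316, -1.035]
force: [-0.0, 0.2, -0.2]
width: 0.003
```

```bash
python3 - <<'E'
from h import *
for n in ['scene']:
    im=arm.get_image(n); cv2.imwrite('pics/s2.png',cv2.resize(im['frame'][150:270,200:360],None,fx=4.5,fy=4.5))
for i in range(2):
    o=arm.observe(); print(o['clock'],o['position'],o['ee_rot'],o['force'])
E
```

```text
3.65 [0.55123471 0.01078283 0.08030915] [ 1.03345493  1.31459682 -1.0334658 ] [-0.20098273  0.02245988  0.83368308]
3.65 [0.55123471 0.01078283 0.08030915] [ 1.03345493  1.31459682 -1.0334658 ] [-0.20098273  0.02245988  0.83368308]
```

View pics/s2.png

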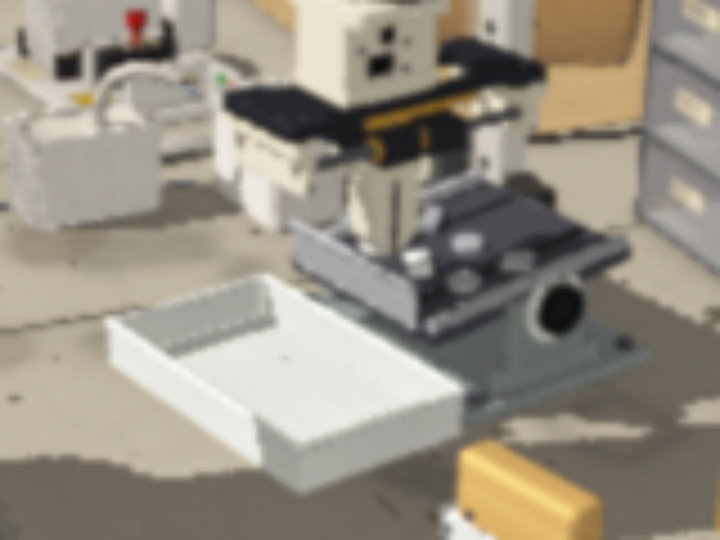

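Request:
{"op": "servo_tool", "data": {
  "plan": [
    [[-0.5,-0.12,0],[0,0,0]],
    [[-1,-0.24,-0.1],[0,0,0]],
    [[-1.35,-0.32,-0.3],[0,0,0]],
    [[-1.7,-0.41,-0.5],[0,0,0]],
    [[-2.1,-0.5,-0.9],[0,0,0]],
    [[-2.8,-0.67,-1.0],[0,0,0]],
    [[-3.5,-0.84,-1.0],[0,0,0]],
    [[-4.2,-1.0,-1.0],[0,0,0]],
    [[-4.2,-1.0,-1.5],[0,0,0]],
    [[-4.2,-1.0,-2.0],[0,0,0]],
    [[-4.2,-1.0,-2.0],[0,0,0]]
  ]
}}

```text
clock: 4.75
position: [0.5086, 0.0006, 0.0601]
ee_rot: [1.033, 1.315, -1.034]
force: [-0.8, 0.2, 0.4]
width: 0.005
```

```bash
python3 - <<'E'
from h import *
for n in ['scene']:
    im=arm.get_image(n); cv2.imwrite('pics/s3.png',cv2.resize(im['frame'][150:270,200:360],None,fx=4.5,fy=4.5))
for i in range(1):
    o=arm.observe(); print(o['clock'],o['position'],o['ee_rot'],o['force'])
E
```

```text
4.8 [0.50870922 0.00068542 0.0602434 ] [ 1.033373    1.3150603  -1.03397163] [0.19915349 0.60242895 0.04272094]
```

View pics/s3.png

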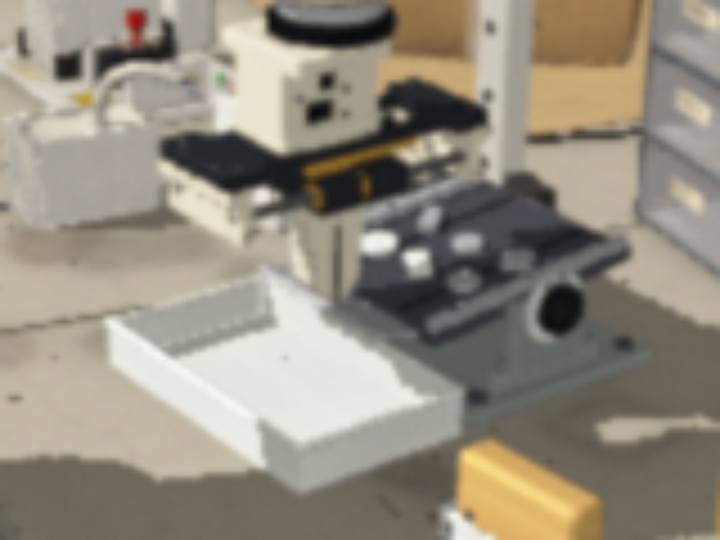

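Request:
{"op": "servo_tool", "data": {
  "plan": [
    [[0,0,-0.3],[0,0,0]],
    [[0,0,-0.5],[0,0,0]],
    [[0,0,-0.7],[0,0,0]],
    [[0,0,-0.7],[0,0,0]]
  ]
}}

```text
clock: 5.2
position: [0.5085, 0.0006, 0.053]
ee_rot: [1.033, 1.315, -1.034]
force: [-0.7, -0.1, 2.9]
width: 0.003
```

Request:
{"op": "servo_tool", "data": {
  "plan": [
    [[0,0,-0.1],[0,0,0]],
    [[0,0,-0.2],[0,0,0]],
    [[0,0,-0.2],[0,0,0]]
  ]
}}

```text
clock: 5.5
position: [0.5088, 0.0007, 0.051]
ee_rot: [1.033, 1.315, -1.034]
force: [-0.6, -0.6, 3.0]
width: 0.003
```

Request:
{"op": "servo_tool", "data": {
  "plan": [
    [[0,0,-0.1],[0,0,0]],
    [[0,0,-0.2],[0,0,0]],
    [[0,0,-0.2],[0,0,0]]
  ]
}}

```text
clock: 5.8
position: [0.509, 0.0007, 0.0497]
ee_rot: [1.034, 1.315, -1.033]
force: [-3.6, -0.0, 13.9]
width: 0.006
```

Request:
{"op": "servo_tool", "data": {
  "plan": [
    [[0,0,-0.1],[0,0,0]],
    [[0,0,-0.15],[0,0,0]],
    [[0,0,-0.15],[0,0,0]]
  ]
}}

```text
clock: 6.1
position: [0.509, 0.0007, 0.0494]
ee_rot: [1.035, 1.315, -1.033]
force: [-7.2, 0.0, 25.6]
width: 0.007
```

Request:
{"op": "servo_tool", "data": {
  "plan": [
    [[0,0,4],[0,0,0]],
    [[0,-3,8],[0,0,0]],
    [[0.5,-7,12],[0,0,0.5]],
    [[1,-11.5,14],[0,0,1]],
    [[1,-16,15.5],[0,0,1.5]],
    [[1.5,-20.5,17],[0,0,2]],
    [[2,-25,17],[0,0,2]],
    [[2,-29.5,17],[0,0,2]],
    [[2,-34,17],[0,0,2]],
    [[2,-34,17],[0,0,2]],
    [[2,-34,17],[0,0,2]]
  ],
  "grip": 0.7
}}

```text
clock: 7.2
position: [0.5284, -0.3405, 0.2188]
ee_rot: [1.011, 1.328, -1.009]
force: [0.8, 1.1, 0.4]
width: 0.702
```

```bash
python3 - <<'E'
from h import *
import pickle
im=arm.get_image('wrist'); pickle.dump(im,open('w4.pkl','wb')); cv2.imwrite('pics/w4.png',im['frame'])
r=arm.trace(im,'scraper'); print(len(r),[(x['at'],x['score']) for x in r])
if r: m=r[0]['pixels'].astype('uint8'); print(cv2.minAreaRect(cv2.findNonZero(m)))
im2=arm.get_image('top'); pickle.dump(im2,open('t4.pkl','wb')); cv2.imwrite('pics/t4.png',cv2.resize(im2['frame'][130:290,200:420],None,fx=3.4,fy=3.4))
im2=arm.get_image('scene'); pickle.dump(im2,open('s4.pkl','wb')); cv2.imwrite('pics/s4.png',cv2.resize(im2['frame'][170:290,210:370],None,fx=4.5,fy=4.5))
o=arm.observe(); print(o['clock'],o['position'],o['ee_rot'],o['force'],o['width'])
E
```

```text
1 [([289.3, 88.9], 0.82)]
((289.0, 91.5), (117.0, 28.0), 90.0)
7.4 [ 0.52972928 -0.33744566  0.21924067] [ 1.00783959  1.33033149 -1.00415605] [0.44967057 0.06266908 0.5949514 ] 0.6983542991386062
```

View pics/w4.png

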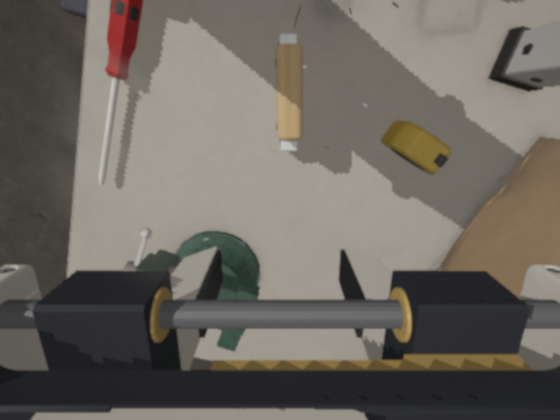

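View pics/t4.png

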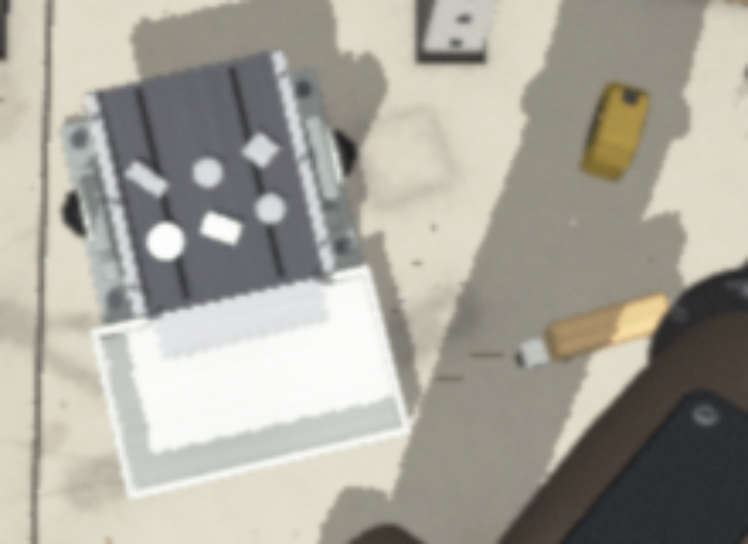

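View pics/s4.png

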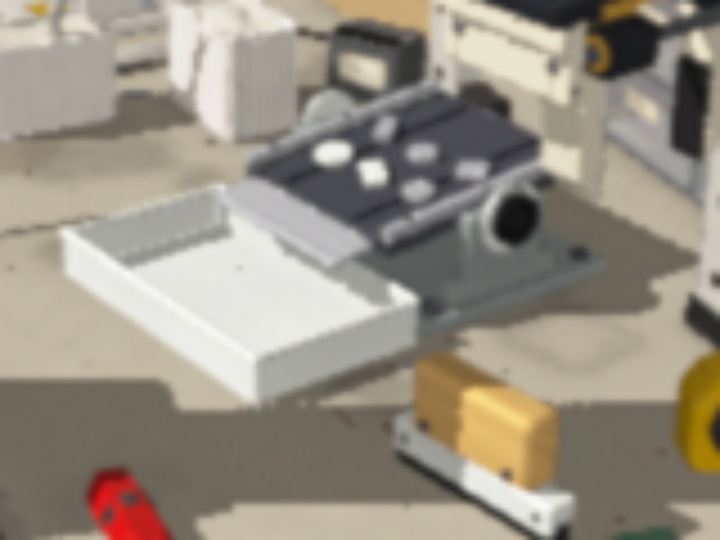

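```bash
python3 - <<'E'
from fit import *
import pickle
im=pickle.load(open('w4.pkl','rb')); p=np.load('fit2.npy')
a=im['frame'];cv2.imwrite('pics/w4c.png',cv2.resize(a[10:180,230:350],None,fx=3.5,fy=3.5))
print(im['position'])
A=atz(im,(288.5,34),.028);B=atz(im,(289.5,151),.028);print(A,B,np.linalg.norm(A-B),(A+B)/2,np.arctan2(-(A-B)[0],(A-B)[1])) 
C=[atz(im,q,.07) for q in [(277,45),(302,45),(278,139),(302,139)]];print(np.mean(C,0),np.linalg.norm(C[0]-C[2]),np.linalg.norm(C[0]-C[1]))
t=pickle.load(open('t4.pkl','rb'));TT=lambda u,v:(200+u/3.4,130+v/3.4)
print('top grip left end',atz(t,TT(549,342),.07),'holder end',atz(t,TT(517,352),.028))
o=arm.observe();print(delta(o,[*((A+B)/2)[:2],.1],want(.25)))
E
```

```text
[ 0.50549001 -0.258671    0.37557355]
[ 0.49514915 -0.19550526  0.028     ] [ 0.52695185 -0.30339982  0.028     ] 0.11248398743463958 [ 0.5110505  -0.24945254  0.028     ] 0.28663994744424737
[ 0.5106417  -0.24909455  0.07      ] 0.07929982345779864 0.02144086193626861
top grip left end [ 0.49714668 -0.20771541  0.07      ] holder end [ 0.4970236  -0.19197996  0.028     ]
(array([ -1.87,   8.8 , -11.92]), array([-0.24, -0.1 , -1.35]))
```

View pics/w4c.png

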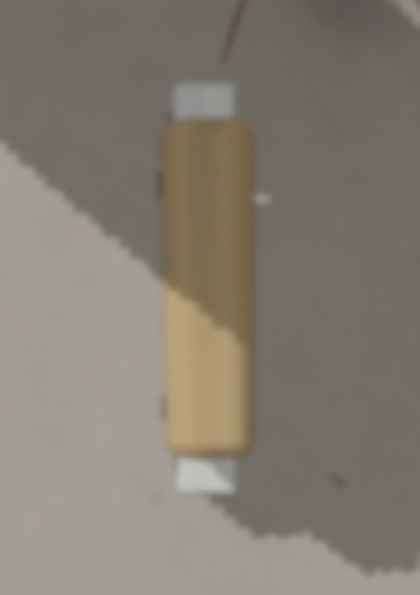

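Request:
{"op": "servo_tool", "data": {
  "plan": [
    [[-0.6,3,-3],[0,0,0]],
    [[-1.2,6,-6],[0,0,0.2]],
    [[-1.9,8.8,-9],[-0.2,-0.1,0.4]],
    [[-1.9,8.8,-12],[-0.2,-0.1,0.4]],
    [[-1.9,8.8,-13],[-0.2,-0.1,0.4]],
    [[-1.9,8.8,-13],[-0.2,-0.1,0.4]]
  ]
}}

```text
clock: 8.0
position: [0.5104, -0.2488, 0.0886]
ee_rot: [1.0, 1.331, -1.0]
force: [0.7, -1.0, -0.2]
width: 0.7
```

```bash
python3 - <<'E'
from h import *
import pickle
im=arm.get_image('wrist'); cv2.imwrite('pics/w5.png',im['frame'])
o=arm.observe(); print(o['clock'],o['position'],o['ee_rot'],o['force'],o['width'],delta(o,[.511,-.2493,.033],want(.28)))
E
```

```text
8.05 [ 0.51108781 -0.2498044   0.0897734 ] [ 1.00024371  1.32904866 -1.00000778] [-0.31420251 -1.08855087  1.50751611] 0.7035472090471436 (array([-0.01,  0.05, -5.68]), array([-0.01, -0.  , -0.03]))
```

View pics/w5.png

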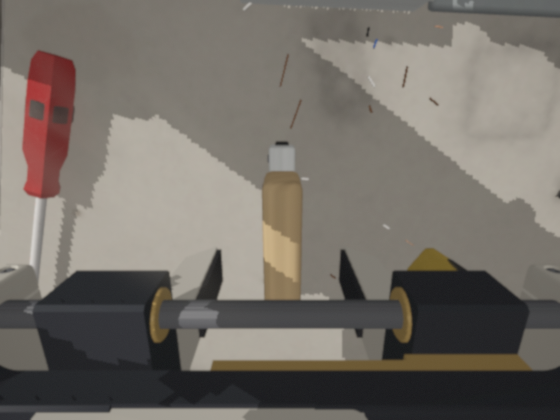

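Request:
{"op": "servo_tool", "data": {
  "plan": [
    [[0,0,-2.5],[0,0,0]],
    [[0,0,-4.5],[0,0,0]],
    [[0,0,-5.6],[0,0,0]],
    [[0,0,-5.6],[0,0,0]]
  ]
}}

```text
clock: 8.45
position: [0.511, -0.2503, 0.0337]
ee_rot: [1.001, 1.329, -1.001]
force: [0.8, 0.9, 0.6]
width: 0.701
```

Request:
{"op": "servo_tool", "data": {
  "plan": [
    [[0,0,0],[0,0,0]],
    [[0,0,0],[0,0,0]],
    [[0,0,0],[0,0,0]],
    [[0,0,0],[0,0,0]],
    [[0,0,0],[0,0,0]]
  ],
  "grip": 0.1,
  "squeeze": 40
}}

```text
clock: 8.95
position: [0.5112, -0.2502, 0.034]
ee_rot: [1.001, 1.329, -1.0]
force: [0.3, 1.0, -0.1]
width: 0.317
```

```bash
python3 - <<'E'
from h import *
o=arm.observe(); print(o['clock'],o['position'],o['force'],o['ft_torque'],o['width'],delta(o,[.511,-.2493,.033],want(.28)))
arm.get_image('wrist')
o=arm.observe(); print(o['clock'],o['position'],o['force'],o['ft_torque'],o['width'],delta(o,[.511,-.2493,.033],want(.28)))
E
```

```text
8.95 [ 0.51121385 -0.25022429  0.03398693] [ 0.322992    0.96139512 -0.07875548] [-0.03868762  0.07407403 -0.01600391] 0.3174202856234982 (array([-0.02,  0.09, -0.1 ]), array([-0.01, -0.  ,  0.  ]))
9.0 [ 0.51115339 -0.25020046  0.03389641] [2.11946036 0.03573617 0.97730654] [-0.00292379 -0.53220325  0.03572767] 0.2717688733143562 (array([-0.02,  0.09, -0.09]), array([-0.01, -0.01,  0.  ]))
```

Request:
{"op": "servo_tool", "data": {
  "plan": [
    [[0,0,1],[0,0,0]],
    [[0,0,3],[0,0,0]],
    [[0,0,6],[0,0,0]],
    [[0,0,10],[0,0,0]],
    [[1,4,14],[0,0,-1]],
    [[2,8,18],[0,0,-2]],
    [[3,12,19],[0,0,-2.6]],
    [[3,12,19],[0,0,-2.6]],
    [[3,12,19],[0,0,-2.6]]
  ]
}}

```text
clock: 9.9
position: [0.5417, -0.1281, 0.2247]
ee_rot: [1.033, 1.313, -1.031]
force: [-0.2, -1.0, -3.7]
width: 0.258
```

```bash
python3 - <<'E'
from h import *
import pickle
im=arm.get_image('wrist'); pickle.dump(im,open('w6.pkl','wb')); cv2.imwrite('pics/w6.png',im['frame'])
o=arm.observe(); print(o['clock'],o['position'],o['force'],o['ft_torque'],o['width'],delta(o,[.511,-.2493,.033],want(.28)))
im=arm.get_image('scene'); pickle.dump(im,open('s6.pkl','wb')); cv2.imwrite('pics/s6.png',cv2.resize(im['frame'][120:300,210:430],None,fx=3.3,fy=3.3))
print(arm.observe()['force'],arm.observe()['ft_torque'])
E
```

```text
9.95 [ 0.54081891 -0.13000836  0.22408625] [-0.4013262  -0.68975778 -1.71025107] [-0.12467744  0.03083422 -0.02437331] 0.26055115784544164 (array([ -2.98, -11.93, -19.11]), array([-0.  , -0.02,  2.53]))
[-0.42620569 -0.62267917 -2.65005965] [-0.12337269  0.06856829 -0.01377354]
```

View pics/w6.png

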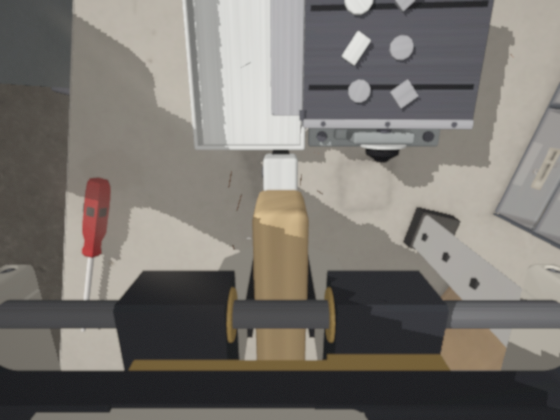

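View pics/s6.png

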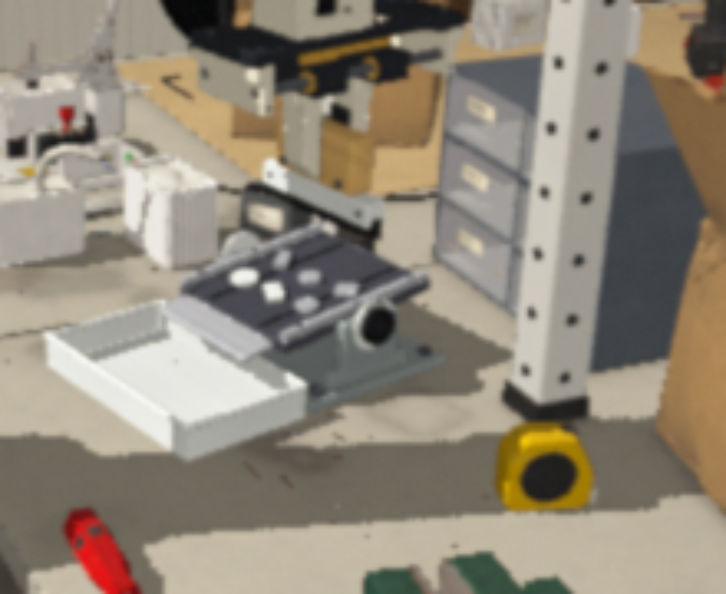

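```bash
python3 - <<'E'
import pickle,cv2
im=pickle.load(open('w6.pkl','rb'))['frame']; cv2.imwrite('pics/w6c.png',cv2.resize(im[0:190,180:500],None,fx=2.5,fy=2.5,interpolation=cv2.INTER_CUBIC))
im=pickle.load(open('s6.pkl','rb'))['frame']; cv2.imwrite('pics/s6c.png',cv2.resize(im[180:265,220:350],None,fx=6,fy=6,interpolation=cv2.INTER_CUBIC))
im=pickle.load(open('t4.pkl','rb'))['frame']; cv2.imwrite('pics/t4c.png',cv2.resize(im[140:280,210:330],None,fx=5,fy=4.2,interpolation=cv2.INTER_CUBIC))
E
```

```text
(no output)
```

View pics/w6c.png

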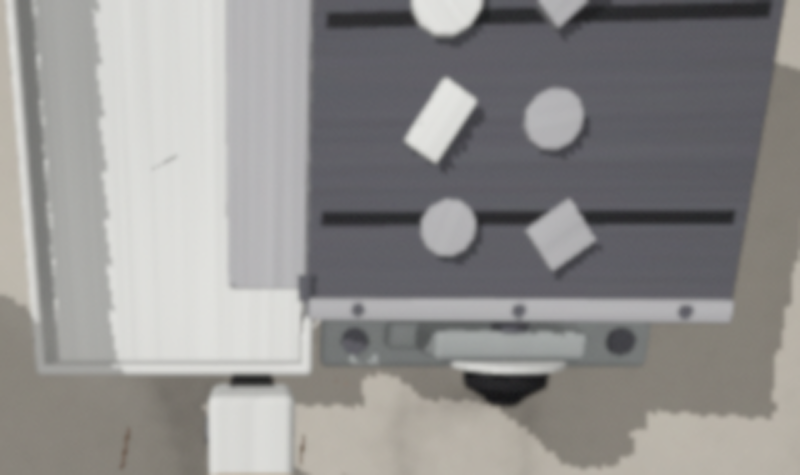

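View pics/s6c.png

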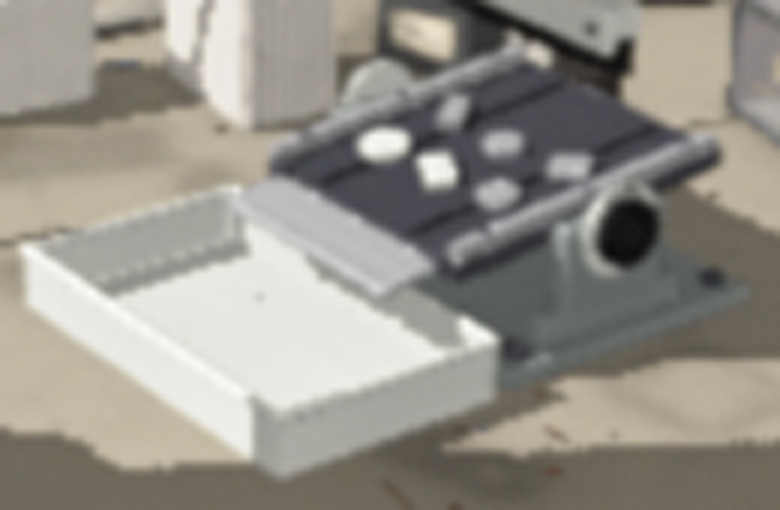

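View pics/t4c.png

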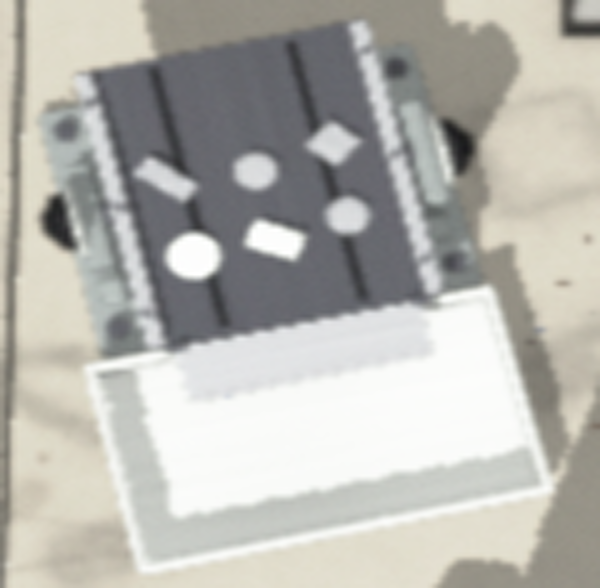

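```bash
cat > fit3.py <<'E'
from fit import *
import pickle
W=pickle.load(open('w6.pkl','rb')); t4=pickle.load(open('t4.pkl','rb')); s6=pickle.load(open('s6.pkl','rb'))
ims=[t4,s6,W]
V=lambda u,v:(180+u/2.5,v/2.5)
def P3(p):
    th=p[3];yo=p[6];sr=p[7]; L=[]
    for (x,y),t,s,w in [((58,98),(88,370),(235,188),None),((58,-98),(490,290),(498,342),(310,372)),((-58,-98),(550,488),(285,412),(40,372)),((-58,98),(143,570),(25,248),None)]:
        q=[p[4]+x/1e3,p[5]+y/1e3,.028]; L+=[(q,0,T(*t)),(q,1,S(*s))]
        if w: L.append((q,2,V(*w)))
    R_=lambda s,y:plate(th,s,y,.013)
    L+=[(R_(sr,-yo),2,V(731,322)),(R_(-sr,-yo),2,V(312,319)),(R_(sr,-.062),2,V(733,298)),
        (R_(sr,yo),0,T(78,75)),(R_(sr,-yo),0,T(369,19)),(R_(-sr,-yo),0,T(440,292)),(R_(-sr,yo),0,T(150,350)),
        (R_(sr,-yo),1,S(718,140)),(R_(sr,yo),1,S(520,42))]
    lip=lambda y:plate(th,-.1119,y,.0025)
    L+=[(lip(-.059),2,V(232,288)),(plate(th,-.08,-.059,.005),2,V(305,289)),(lip(.059),0,T(190,400)),(lip(-.059),0,T(436,352)),(lip(.059),1,S(238,205)),(lip(-.059),1,S(378,296)),(plate(th,-.08,-.059,.005),1,S(436,266)),
        ([0,-.104,.058],2,V(507,400)),([0,-.104,.058],1,S(628,232))]
    return L
def r3(p,full=False):
    L=P3(p); o=p[8:]
    r=np.array([proj(ims[k],tw(p,q))[0]-px+o[2*k:2*k+2] for q,k,px in L])
    return r if full else np.r_[r.ravel(),o/1.5,(p[7]-.08)/.002]
if __name__=='__main__':
    p0=np.r_[np.load('fit2.npy'),.072,.08,np.zeros(6)]
    f=least_squares(r3,p0,loss='soft_l1',x_scale=np.r_[.01,.01,.01,.01,.01,.01,.001,.001,np.ones(6)]); print(f.x.round(4)); 
    for (q,k,px),e in zip(P3(f.x),r3(f.x,True)): print(k,np.round(px),e.round(1))
    print(np.sqrt(np.diag(np.linalg.inv(f.jac.T@f.jac))).round(4)[:8]); np.save('fit3.npy',f.x[:6])
    for th in (.07,.1,.13,.16,.19): 
        g=least_squares(lambda q:r3(np.r_[q[:3],th,q[3:]]),np.delete(f.x,3),loss='soft_l1'); print(th,g.cost,f.cost,g.x.round(4)[:5])
E
python3 fit3.py
```

```text
[ 0.6079  0.0237  0.2405  0.1224 -0.1345  0.0031  0.0699  0.0765  0.8525
 -0.0619  1.1634  0.1289  0.1102 -0.6507]
0 [228. 228.] [ 0.1 -0.4]
1 [259. 211.] [-0.5  0.2]
0 [308. 209.] [ 0.2 -0.3]
1 [303. 237.] [-0.2  0.1]
2 [304. 149.] [-0.8 -0.3]
0 [320. 256.] [ 0.3 -0.3]
1 [268. 249.] [-0.6  1.3]
2 [196. 149.] [ 0.8 -0.2]
0 [239. 276.] [-0.1 -0.1]
1 [224. 221.] [0.3 0.5]
2 [472. 129.] [ 0.7 -0. ]
2 [305. 128.] [ 0.3 -0.2]
2 [473. 119.] [1.5 0.6]
0 [226. 158.] [-0.8  0.6]
0 [284. 145.] [-0.5  0.6]
0 [298. 210.] [ 0.6 -0.9]
0 [240. 223.] [-0.3 -0.9]
1 [340. 203.] [-0.4 -1.4]
1 [307. 187.] [-0.5 -0.4]
2 [273. 115.] [-2.4 -0.2]
2 [302. 116.] [ 0.1 -0.3]
0 [248. 235.] [-0.1  1.3]
0 [297. 224.] [0.1 1. ]
1 [260. 214.] [-2.3 -0.6]
1 [283. 229.] [ 0.9 -0.2]
1 [293. 224.] [ 0.6 -0.6]
2 [383. 160.] [-2.1  1.7]
1 [325. 219.] [2.9 1.7]
[0.0014 0.0015 0.0041 0.0189 0.001  0.0009 0.0007 0.0007]
0.07 20.482446549238485 17.75462607381525 [ 0.6081  0.0237  0.2396 -0.1344  0.0029]
0.1 18.35532415796296 17.75462607381525 [ 0.608   0.0237  0.2402 -0.1345  0.003 ]
0.13 17.829584620916197 17.75462607381525 [ 0.6079  0.0237  0.2406 -0.1346  0.0031]
0.16 19.469210438300436 17.75462607381525 [ 0.6078  0.0237  0.2411 -0.1347  0.0031]
0.19 22.664737245088688 17.75462607381525 [ 0.6076  0.0237  0.2418 -0.1348  0.0031]
```

```bash
cat > plan.py <<'E'
from fit import *
p=np.load('fit3.npy')
def tcp(th,s,dy=0,gap=0,H=.034,lip=False):
    # TCP for scraper wiper underside centre at plate coordinate s, gap above face, tool aligned to plate tilt
    c=plate(th,s,dy,.005+gap+H); return tw(p,c)
E
python3 - <<'E'
from plan import *
import pickle
W=pickle.load(open('w6.pkl','rb'))
o=arm.observe(); M=R.from_rotvec(o['ee_rot']).as_matrix()
z=o['position'][2]-.034
for px,zz in [((280,154.4),z+.028),((281,150.5),z+.01)]:
    E=atz(W,px,zz); d=E-o['position']; print(E,'tool frame',(M.T@d).round(4))
yd=R.from_euler('z',p[2]).apply([0,1,0])
print(yd,(E-o['position'])@yd)
print(delta(o,tcp(.135,.064,gap=.05),want(p[2],.135)),tcp(.135,.064,gap=.05))
print(delta(o,tcp(.135,.064,gap=.0),want(p[2],.135)),tcp(.135,.064))
E
```

```text
[ 0.52640725 -0.06974063  0.21770807] tool frame [ 0.006   0.0007 -0.063 ]
[ 0.52707012 -0.07018638  0.19970807] tool frame [ 0.024   0.0013 -0.0624]
[-0.23818995  0.97121859  0.        ] 0.062366935889151126
(array([11.76, 16.71, -6.89]), array([ 1.84, -7.58,  0.38])) [0.65788656 0.03592421 0.154804  ]
(array([ 12.41,  16.87, -11.84]), array([ 1.84, -7.58,  0.38])) [0.66442239 0.03752711 0.10525893]
```

```bash
python3 - <<'E'
from plan import *
import pickle
for z in (.3,.4,.5,.6): print(z,atz(top,(190,130),z), 'shelf edge',atz(top,(250,57),z))
im=pickle.load(open('s6.pkl','rb'));cv2.imwrite('pics/s6f.png',im['frame'])
for w in ('w1','w4','w6'):
    print(pickle.load(open(w+'.pkl','rb'))['position'])
E
```

```text
0.3 [0.65202974 0.15208389 0.3       ] shelf edge [0.80406416 0.03971269 0.3       ]
0.4 [0.61535203 0.13462769 0.4       ] shelf edge [0.75168207 0.03386387 0.4       ]
0.5 [0.57867432 0.11717149 0.5       ] shelf edge [0.69929997 0.02801504 0.5       ]
0.6 [0.5419966  0.09971529 0.6       ] shelf edge [0.64691787 0.02216622 0.6       ]
[0.4674729  0.17069439 0.38373415]
[ 0.50549001 -0.258671    0.37557355]
[ 0.52063297 -0.04521306  0.38120662]
```

View pics/s6f.png

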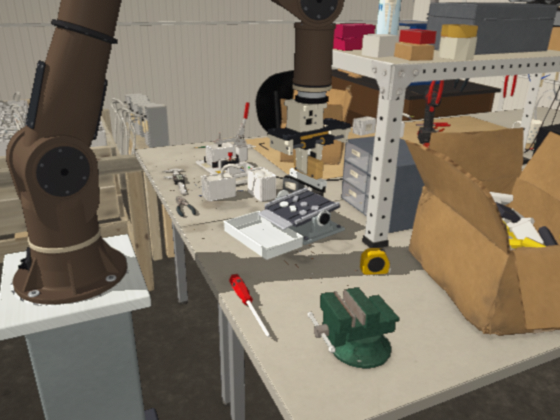

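```bash
python3 - <<'E'
from plan import *
o=arm.observe()
print(delta(o,tcp(.135,.064,dy=-.004,gap=.05),want(p[2],.135)),delta(o,tcp(.135,.064,dy=-.004,gap=.02),want(p[2],.135)))
E
```

```text
(array([11.85, 16.32, -6.89]), array([ 1.84, -7.58,  0.38])) (array([12.24, 16.42, -9.86]), array([ 1.84, -7.58,  0.38]))
```

Request:
{"op": "servo_tool", "data": {
  "plan": [
    [[0.5,4,0],[0,0,0]],
    [[1,8,0],[0.5,-1.5,0]],
    [[3,11,-1],[0.9,-3,0.2]],
    [[6,14,-2.5],[1.4,-5,0.4]],
    [[9,16,-4.5],[1.84,-7.6,0.4]],
    [[11.8,16.3,-6.9],[1.84,-7.6,0.4]],
    [[11.8,16.3,-6.9],[1.84,-7.6,0.4]],
    [[11.8,16.3,-6.9],[1.84,-7.6,0.4]]
  ]
}}

```text
clock: 10.8
position: [0.6574, 0.0292, 0.1531]
ee_rot: [1.103, 1.226, -0.933]
force: [-0.6, -0.7, -1.8]
width: 0.26
```

```bash
python3 - <<'E'
from plan import *
import pickle
im=arm.get_image('wrist'); pickle.dump(im,open('w7.pkl','wb')); cv2.imwrite('pics/w7.png',im['frame'])
o=arm.observe(); print(o['clock'],o['position'],o['force'],o['ft_torque'],o['width'],delta(o,tcp(.135,.064,dy=-.004,gap=.02),want(p[2],.135)))
im=arm.get_image('scene'); pickle.dump(im,open('s7.pkl','wb')); cv2.imwrite('pics/s7.png',cv2.resize(im['frame'][140:260,220:360],None,fx=5,fy=5))
E
```

```text
10.85 [0.65758705 0.02920174 0.15417584] [ 0.50057671 -0.4660206  -1.53516361] [-0.13373802  0.23025579  0.02064196] 0.26088909223422774 (array([ 0.52,  0.38, -2.91]), array([ 0.08, -0.08,  0.16]))
```

View pics/w7.png

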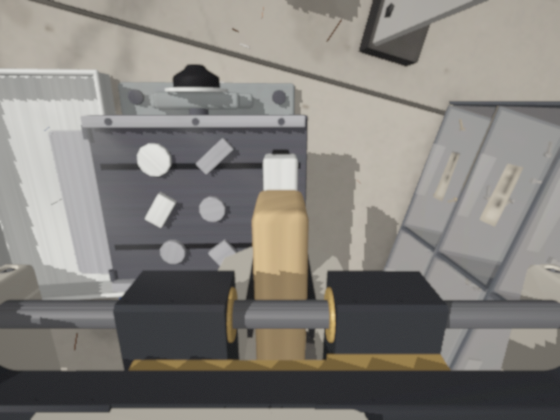

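View pics/s7.png

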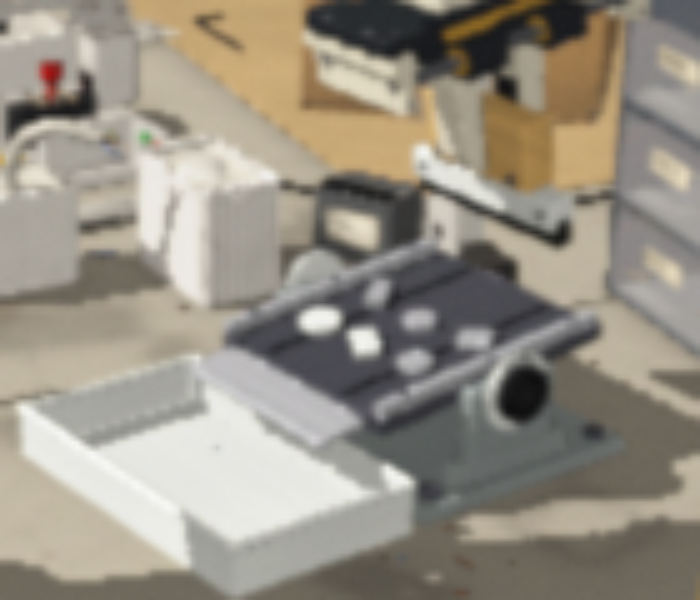

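```bash
cat >> plan.py <<'E'
def plate_pt(im,px,th,h):
    # intersect pixel ray with plane at normal height h over trunnion axis; return (s,y)
    p0,d=ray(im,px); Rz=R.from_euler('z',p[2]).as_matrix()
    o=Rz.T@(p0-np.array([p[0],p[1],.058])); d=Rz.T@d
    n=np.array([-np.sin(th),0,np.cos(th)]); t=(h-o@n)/(d@n); q=o+t*d
    return q@np.array([np.cos(th),0,np.sin(th)]),q[1]
E
python3 - <<'E'
from plan import *
import pickle
im=pickle.load(open('w7.pkl','rb'))
a=im['frame'];cv2.imwrite('pics/w7c.png',cv2.resize(a[60:270,80:320],None,fx=2.8,fy=2.8,interpolation=cv2.INTER_CUBIC))
E
```

```text
(no output)
```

View pics/w7c.png

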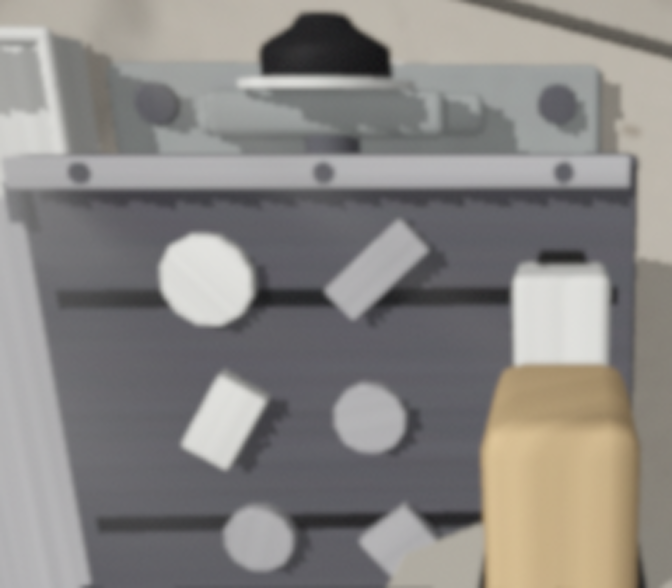

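```bash
python3 - <<'E'
from plan import *
import pickle
im=pickle.load(open('w7.pkl','rb')); g=lambda u,v:(80+u/2.8,60+v/2.8)
for th in (.12,.135,.15):
    print(th,'rail in hi',plate_pt(im,g(560,187),th,.013),'lo',plate_pt(im,g(80,189),th,.013),'rail outer',plate_pt(im,g(560,155),th,.013))
    print('rail end',plate_pt(im,g(632,170),th,.013),plate_pt(im,g(5,170),th,.013))
    print('rubber',plate_pt(im,g(562,251),th,.055),plate_pt(im,g(562,251),th,.065),'holder',plate_pt(im,g(562,272),th,.083),plate_pt(im,g(562,263),th,.065))
    print('chip hi',plate_pt(im,g(430,250),th,.011),plate_pt(im,g(440,545),th,.01))
E
```

```text
0.12 rail in hi (np.float64(0.06005517899720463), np.float64(0.06250936072680977)) lo (np.float64(-0.05949499904350975), np.float64(0.0622815128718993)) rail outer (np.float64(0.06006892102154685), np.float64(0.07021528214564957))
rail end (np.float64(0.07799383912806322), np.float64(0.06658863403693768)) (np.float64(-0.07717297873946982), np.float64(0.06689236664886264))
rubber (np.float64(0.06006130643718288), np.float64(0.052530811508107456)) (np.float64(0.0599477172210381), np.float64(0.053946294687090356)) holder (np.float64(0.05973916567443612), np.float64(0.0527389611709642)) (np.float64(0.05994512771954212), np.float64(0.05156931954008742))
chip hi (np.float64(0.02656850892892393), np.float64(0.04665652342510466)) (np.float64(0.025358003282837216), np.float64(-0.03787385357223115))
0.135 rail in hi (np.float64(0.060248581108290726), np.float64(0.06257511708275533)) lo (np.float64(-0.059761269544978034), np.float64(0.062215193894036534)) rail outer (np.float64(0.060262269290567085), np.float64(0.0702510655776813))
rail end (np.float64(0.07809626433082326), np.float64(0.0666533
[... 613 characters left out ...]
4687243853021), np.float64(0.06214804100691905)) rail outer (np.float64(0.060469195288217044), np.float64(0.07028697109253905))
rail end (np.float64(0.0782162334465965), np.float64(0.06671803073713266)) (np.float64(-0.07818772160529631), np.float64(0.06676544982101064))
rubber (np.float64(0.06171808274352205), np.float64(0.05278935186322868)) (np.float64(0.061904520008934164), np.float64(0.05420498970024243)) holder (np.float64(0.062236061915368866), np.float64(0.053040351509444375)) (np.float64(0.06190195653346936), np.float64(0.05185215075796493))
chip hi (np.float64(0.02701852946597298), np.float64(0.046769319896323436)) (np.float64(0.02577605937804616), np.float64(-0.037490058429404644))
```

```bash
python3 - <<'E'
from plan import *
o=arm.observe()
print(delta(o,tcp(.135,.062,dy=-.002,gap=.015),want(p[2],.135)),delta(o,tcp(.135,.062,dy=-.002,gap=.005),want(p[2],.135)))
E
```

```text
(array([ 0.32,  0.51, -3.51]), array([ 0.05, -0.  ,  0.14])) (array([ 0.45,  0.54, -4.5 ]), array([ 0.05, -0.  ,  0.14]))
```

Request:
{"op": "servo_tool", "data": {
  "plan": [
    [[0.1,0.5,-1.2],[0,0,0.1]],
    [[0.2,0.5,-2.4],[0,0,0.1]],
    [[0.3,0.5,-3.4],[0,0,0.1]],
    [[0.4,0.5,-4.2],[0,0,0.1]],
    [[0.4,0.5,-4.2],[0,0,0.1]],
    [[0.4,0.5,-4.2],[0,0,0.1]]
  ]
}}

```text
clock: 11.5
position: [0.6618, 0.0344, 0.1127]
ee_rot: [1.103, 1.226, -0.93]
force: [0.4, -0.1, -2.0]
width: 0.261
```

```bash
python3 - <<'E'
from plan import *
import pickle
im=arm.get_image('wrist'); pickle.dump(im,open('w8.pkl','wb')); a=im['frame'];cv2.imwrite('pics/w8c.png',cv2.resize(a[60:270,80:320],None,fx=2.8,fy=2.8,interpolation=cv2.INTER_CUBIC))
o=arm.observe(); print(o['clock'],o['position'],o['force'],o['ft_torque'],o['width'],delta(o,tcp(.135,.062,dy=-.002,gap=.0),want(p[2],.135)))
E
```

```text
11.55 [0.66204596 0.03447222 0.11315714] [ 0.1593727  -0.10200969 -2.09988726] [-0.13964267  0.28126538  0.00891607] 0.2579208216808789 (array([ 0.09,  0.06, -0.82]), array([0.05, 0.01, 0.05]))
```

View pics/w8c.png

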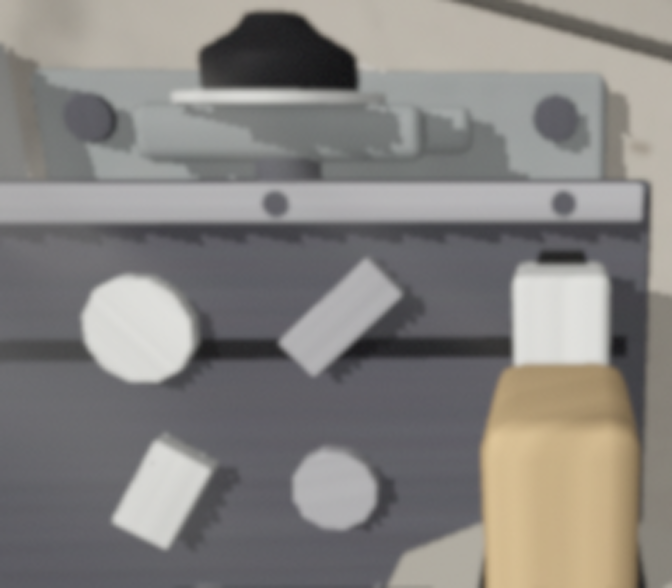

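```bash
python3 - <<'E'
from plan import *
import pickle
im=pickle.load(open('w8.pkl','rb')); g=lambda u,v:(80+u/2.8,60+v/2.8)
th=.135
print('rail in',plate_pt(im,g(560,223),th,.013),plate_pt(im,g(20,221),th,.013),'rail end',plate_pt(im,g(645,200),th,.013))
print('rubber',plate_pt(im,g(562,251),th,.013),plate_pt(im,g(562,251),th,.023),'holder',plate_pt(im,g(562,263),th,.023))
E
```

```text
rail in (np.float64(0.060435272712090565), np.float64(0.06233156269570622)) (np.float64(-0.05187960592098862), np.float64(0.06269096314366457)) rail end (np.float64(0.07796936743666542), np.float64(0.0670103320815543))
rubber (np.float64(0.06085424326306768), np.float64(0.05654467549709041)) (np.float64(0.060861872007345996), np.float64(0.05795392694961607)) holder (np.float64(0.060863157246175095), np.float64(0.05557155782926411))
```

Request:
{"op": "servo_tool", "data": {
  "plan": [
    [[0.0,0.1,-0.2],[0,0,0]],
    [[0.0,0.1,-0.4],[0,0,0]],
    [[0.05,0.1,-0.55],[0,0,0]],
    [[0.05,0.1,-0.55],[0,0,0]]
  ]
}}

```text
clock: 11.95
position: [0.6625, 0.0355, 0.1075]
ee_rot: [1.103, 1.225, -0.929]
force: [-0.6, -1.0, -2.1]
width: 0.258
```

Request:
{"op": "servo_tool", "data": {
  "plan": [
    [[0,0,-0.05],[0,0,0]],
    [[0,0,-0.1],[0,0,0]],
    [[0,0,-0.1],[0,0,0]]
  ]
}}

```text
clock: 12.25
position: [0.6624, 0.0354, 0.1064]
ee_rot: [1.103, 1.226, -0.929]
force: [-1.6, -0.1, -1.5]
width: 0.262
```

Request:
{"op": "servo_tool", "data": {
  "plan": [
    [[0,0,-0.05],[0,0,0]],
    [[0,0,-0.1],[0,0,0]],
    [[0,0,-0.1],[0,0,0]]
  ]
}}

```text
clock: 12.55
position: [0.6624, 0.0355, 0.1053]
ee_rot: [1.103, 1.226, -0.929]
force: [0.2, 0.1, -2.2]
width: 0.259
```

Request:
{"op": "servo_tool", "data": {
  "plan": [
    [[0,0,-0.05],[0,0,0]],
    [[0,0,-0.05],[0,0,0]]
  ]
}}

```text
clock: 12.75
position: [0.6623, 0.0355, 0.1047]
ee_rot: [1.103, 1.226, -0.93]
force: [0.8, -0.3, -1.6]
width: 0.263
```

Request:
{"op": "servo_tool", "data": {
  "plan": [
    [[0,0,-0.05],[0,0,0]],
    [[0,0,-0.05],[0,0,0]]
  ]
}}

```text
clock: 12.95
position: [0.6623, 0.0355, 0.1042]
ee_rot: [1.103, 1.226, -0.93]
force: [1.0, 0.8, -2.8]
width: 0.257
```

Request:
{"op": "servo_tool", "data": {
  "plan": [
    [[0,0,-0.05],[0,0,0]],
    [[0,0,-0.05],[0,0,0]]
  ]
}}

```text
clock: 13.15
position: [0.6622, 0.0355, 0.1036]
ee_rot: [1.103, 1.226, -0.93]
force: [-0.3, 0.1, -2.1]
width: 0.258
```

Request:
{"op": "servo_tool", "data": {
  "plan": [
    [[0,0,-0.05],[0,0,0]],
    [[0,0,-0.05],[0,0,0]]
  ]
}}

```text
clock: 13.35
position: [0.6622, 0.0355, 0.103]
ee_rot: [1.103, 1.226, -0.93]
force: [-0.4, -0.1, -1.8]
width: 0.256
```

Request:
{"op": "servo_tool", "data": {
  "plan": [
    [[0,0,-0.05],[0,0,0]],
    [[0,0,-0.05],[0,0,0]]
  ]
}}

```text
clock: 13.55
position: [0.6622, 0.0355, 0.1026]
ee_rot: [1.103, 1.226, -0.93]
force: [-0.2, 0.3, -0.4]
width: 0.26
```

Request:
{"op": "servo_tool", "data": {
  "plan": [
    [[0,0,-0.05],[0,0,0]],
    [[0,0,-0.05],[0,0,0]]
  ]
}}

```text
clock: 13.75
position: [0.6623, 0.0355, 0.1023]
ee_rot: [1.103, 1.226, -0.93]
force: [-2.1, 0.1, 1.1]
width: 0.257
```

```bash
python3 - <<'E'
from plan import *
import pickle
im=arm.get_image('wrist'); pickle.dump(im,open('w9.pkl','wb')); a=im['frame'];cv2.imwrite('pics/w9c.png',cv2.resize(a[60:270,80:320],None,fx=2.8,fy=2.8,interpolation=cv2.INTER_CUBIC))
o=arm.observe(); print(o['clock'],o['position'],o['force'],o['ft_torque'],o['width'],delta(o,tcp(.135,.062,dy=-.002,gap=.0),want(p[2],.135)))
for th in (.09,.1,.11,.12,.13): print(th,tcp(th,.0605)[2], tcp(.135,.0605)[2])
E
```

```text
13.8 [0.66229759 0.03548854 0.10233817] [-1.60323921 -1.15214619  1.05891741] [-0.05632307  0.51008738 -0.0294377 ] 0.2611415476740994 (array([ 0.07, -0.04,  0.27]), array([ 0.05, -0.01,  0.05]))
0.09 0.10227980881394744 0.10478786573292195
0.1 0.10284508415297611 0.10478786573292195
0.11 0.10340587502096026 0.10478786573292195
0.12 0.10396212533928041 0.10478786573292195
0.13 0.10451377948336826 0.10478786573292195
```

View pics/w9c.png

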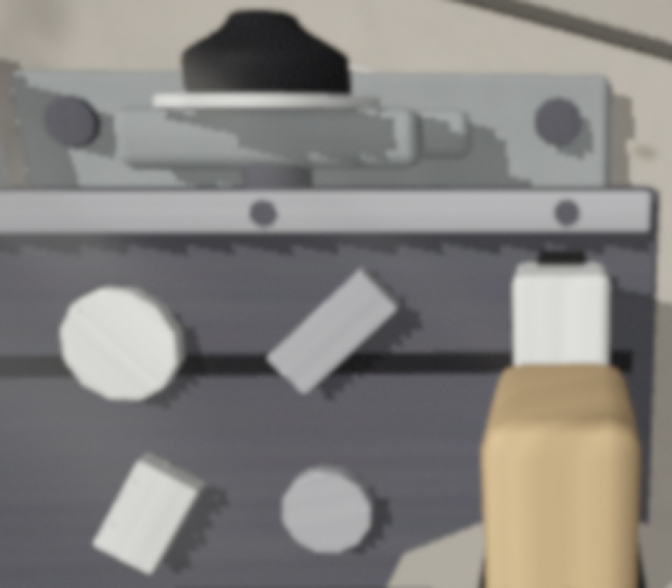

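```bash
python3 - <<'E'
from plan import *
o=arm.observe(); th=.105
for s in (.0605,.04,.02,0):
    print(s,tcp(th,s,dy=-.002),delta(o,tcp(th,s,dy=-.001),want(p[2],th)))
u=tcp(th,0)-tcp(th,.01); print('per cm downhill',u*100)
E
```

```text
0.0605 [0.66286956 0.03508701 0.10312604] (array([0.03, 0.06, 0.08]), array([-0.36,  1.65,  0.05]))
0.04 [0.64306923 0.03023101 0.1009775 ] (array([-1.95, -0.43, -0.14]), array([-0.36,  1.65,  0.05]))
0.02 [0.62375184 0.02549345 0.09888135] (array([-3.88, -0.9 , -0.35]), array([-0.36,  1.65,  0.05]))
0 [0.60443445 0.02075589 0.09678521] (array([-5.81, -1.38, -0.56]), array([-0.36,  1.65,  0.05]))
per cm downhill [-0.96586966 -0.23687813 -0.10480717]
```

Request:
{"op": "servo_tool", "data": {
  "plan": [
    [[0.04,0.03,0.02],[-0.18,0.8,0]],
    [[0.08,0.06,0],[-0.36,1.65,0.05]],
    [[0.08,0.06,0],[-0.36,1.65,0.05]]
  ]
}}

```text
clock: 14.1
position: [0.6635, 0.036, 0.1023]
ee_rot: [1.087, 1.246, -0.952]
force: [-0.5, -0.8, 0.6]
width: 0.257
```

```bash
python3 - <<'E'
from plan import *
o=arm.observe(); th=.105;print(o['position'],o['force'],o['ft_torque'],delta(o,tcp(th,.0605,dy=-.001),want(p[2],th)))
E
```

```text
[0.66345808 0.0360192  0.1022878 ] [-0.52137238 -0.79622393  0.57181301] [-0.18820449  0.3708251  -0.03380212] (array([-0.08,  0.  ,  0.08]), array([ 0.03, -0.04, -0.02]))
```

Request:
{"op": "servo_tool", "data": {
  "plan": [
    [[0,0,-0.03],[0,0,0]],
    [[-0.29,-0.07,-0.06],[0,0,0]],
    [[-0.58,-0.14,-0.09],[0,0,0]],
    [[-0.87,-0.21,-0.12],[0,0,0]],
    [[-1.16,-0.28,-0.16],[0,0,0]]
  ]
}}

```text
clock: 14.6
position: [0.6523, 0.0333, 0.1012]
ee_rot: [1.087, 1.245, -0.95]
force: [3.1, 2.1, 3.0]
width: 0.257
```

```bash
cat > st.py <<'E'
from plan import *
o=arm.observe(); th=.105
Rz=R.from_euler('z',p[2]).as_matrix(); q=Rz.T@(o['position']-[p[0],p[1],.058]); c,s=np.cos(th),np.sin(th)
f=Rz.T@(o['force']-[-.2,-.4,-2.1]); 
print(o['clock'],'s',round(q[0]*c+q[2]*s,4),'y',round(q[1],4),'gap',round(-q[0]*s+q[2]*c-.039,5),'f(table)',f.round(1),'ft',o['ft_torque'].round(2),'rot',delta(o,o['position'],want(p[2],th))[1])
E
python3 st.py
```

```text
14.6 s 0.0496 y -0.0012 gap -0.00084 f(table) [3.8 1.7 5.1] ft [ 0.13 -0.67  0.01] rot [ 0.02  0.05 -0.02]
```

Request:
{"op": "servo_tool", "data": {
  "plan": [
    [[-0.29,-0.07,-0.03],[0,0,0]],
    [[-0.58,-0.14,-0.06],[0,0,0]],
    [[-0.87,-0.21,-0.09],[0,0,0]],
    [[-1.16,-0.28,-0.12],[0,0,0]],
    [[-1.45,-0.36,-0.15],[0,0,0]]
  ]
}}

```text
clock: 15.1
position: [0.6376, 0.0297, 0.0997]
ee_rot: [1.088, 1.245, -0.95]
force: [3.4, 1.0, 2.9]
width: 0.258
```

```bash
python3 st.py
```

```text
15.1 s 0.0345 y -0.0012 gap -0.00071 f(table) [3.9 0.5 5. ] ft [ 0.14 -0.64 -0.02] rot [ 0.01  0.06 -0.02]
```

Request:
{"op": "servo_tool", "data": {
  "plan": [
    [[-0.29,-0.07,-0.03],[0,0,0]],
    [[-0.58,-0.14,-0.06],[0,0,0]],
    [[-0.87,-0.21,-0.09],[0,0,0]],
    [[-1.16,-0.28,-0.13],[0,0,0]],
    [[-1.45,-0.36,-0.16],[0,0,0]]
  ]
}}

```text
clock: 15.6
position: [0.6232, 0.0261, 0.0982]
ee_rot: [1.088, 1.245, -0.95]
force: [3.8, 0.2, 3.8]
width: 0.258
```

```bash
python3 st.py
```

```text
15.6 s 0.0195 y -0.0013 gap -0.0006 f(table) [ 4.  -0.4  5.9] ft [ 0.22 -0.76  0.  ] rot [ 0.01  0.09 -0.02]
```

Request:
{"op": "servo_tool", "data": {
  "plan": [
    [[-0.29,-0.07,-0.03],[0,0,0]],
    [[-0.58,-0.14,-0.06],[0,0,0]],
    [[-0.87,-0.21,-0.09],[0,0,0]],
    [[-1.16,-0.28,-0.13],[0,0,0]],
    [[-1.45,-0.36,-0.16],[0,0,0]]
  ]
}}

```text
clock: 16.1
position: [0.6087, 0.0225, 0.0967]
ee_rot: [1.088, 1.244, -0.949]
force: [3.4, 0.7, 3.4]
width: 0.259
```

```bash
python3 st.py; python3 -c "
from h import *
import pickle
im=arm.get_image('wrist'); pickle.dump(im,open('w10.pkl','wb')); cv2.imwrite('pics/w10.png',im['frame'])
im=arm.get_image('scene'); cv2.imwrite('pics/s10.png',cv2.resize(im['frame'][140:260,220:360],None,fx=5,fy=5))"
```

```text
16.1 s 0.0045 y -0.0013 gap -0.00053 f(table) [3.8 0.2 5.5] ft [ 0.19 -0.85 -0.03] rot [ 0.01  0.12 -0.03]
```

View pics/w10.png

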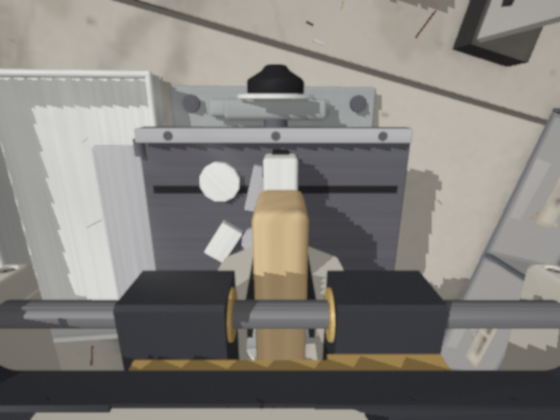

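View pics/s10.png

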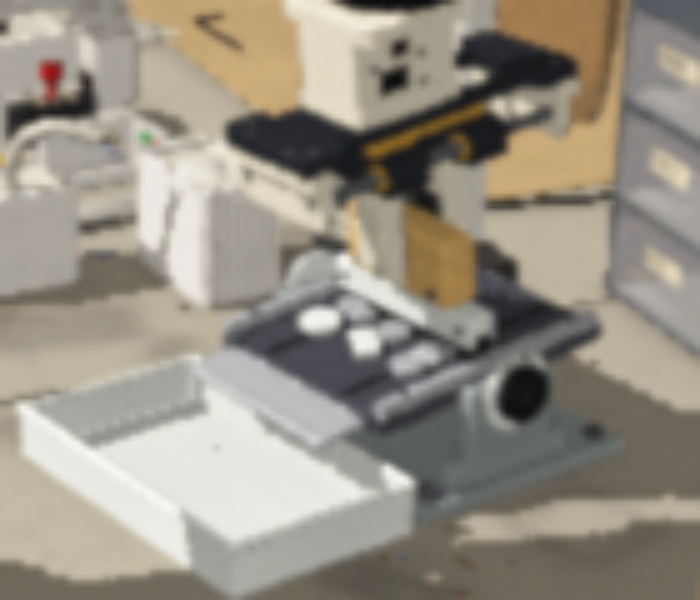

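Request:
{"op": "servo_tool", "data": {
  "plan": [
    [[-0.29,-0.07,-0.03],[0,0,0]],
    [[-0.58,-0.14,-0.06],[0,0,0]],
    [[-0.87,-0.21,-0.09],[0,0,0]],
    [[-1.16,-0.28,-0.13],[0,0,0]],
    [[-1.45,-0.36,-0.16],[0,0,0]],
    [[-1.74,-0.43,-0.19],[0,0.1,0]]
  ]
}}

```text
clock: 16.8
position: [0.5908, 0.018, 0.0949]
ee_rot: [1.087, 1.246, -0.951]
force: [4.0, 0.4, 4.7]
width: 0.259
```

```bash
python3 st.py
```

```text
16.8 s -0.0141 y -0.0014 gap -0.00045 f(table) [ 4.3 -0.2  6.8] ft [ 0.13 -1.13  0.04] rot [ 0.   -0.   -0.02]
```

Request:
{"op": "servo_tool", "data": {
  "plan": [
    [[-0.29,-0.07,-0.03],[0,0,0]],
    [[-0.58,-0.14,-0.06],[0,0,0]],
    [[-0.87,-0.21,-0.09],[0,0,0]],
    [[-1.16,-0.28,-0.13],[0,0,0]],
    [[-1.45,-0.36,-0.16],[0,0,0]],
    [[-1.74,-0.43,-0.19],[0,0.1,0]]
  ]
}}

```text
clock: 17.4
position: [0.5733, 0.0137, 0.0931]
ee_rot: [1.087, 1.247, -0.952]
force: [4.8, 0.7, 5.6]
width: 0.262
```

```bash
python3 st.py
```

```text
17.4 s -0.0321 y -0.0014 gap -0.00033 f(table) [ 5.1 -0.1  7.7] ft [ 0.2  -1.18  0.03] rot [-0.   -0.08 -0.02]
```

Request:
{"op": "servo_tool", "data": {
  "plan": [
    [[-0.29,-0.07,-0.03],[0,0,0]],
    [[-0.58,-0.14,-0.06],[0,0,0]],
    [[-0.87,-0.21,-0.09],[0,0,0]],
    [[-1.16,-0.28,-0.13],[0,0,0]],
    [[-1.45,-0.36,-0.16],[0,0,0]]
  ]
}}

```text
clock: 17.9
position: [0.5589, 0.0102, 0.0916]
ee_rot: [1.087, 1.247, -0.951]
force: [4.4, 1.4, 5.6]
width: 0.259
```

```bash
python3 st.py; python3 -c "
from h import *
import pickle
im=arm.get_image('wrist'); pickle.dump(im,open('w11.pkl','wb')); cv2.imwrite('pics/w11.png',im['frame'])
im=arm.get_image('scene'); cv2.imwrite('pics/s11.png',cv2.resize(im['frame'][140:260,220:360],None,fx=5,fy=5))"
```

```text
17.9 s -0.047 y -0.0014 gap -0.00025 f(table) [4.9 0.7 7.7] ft [ 0.29 -1.18 -0.05] rot [-0.01 -0.04 -0.02]
```

View pics/w11.png

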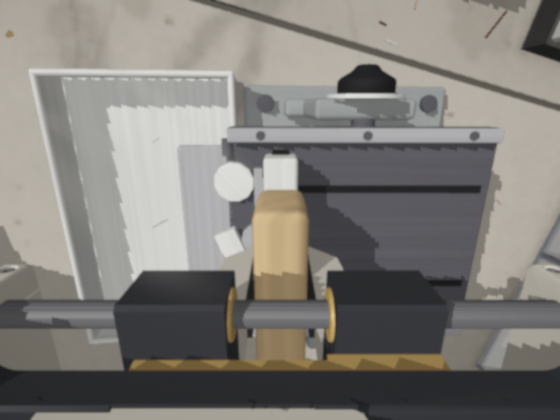

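View pics/s11.png

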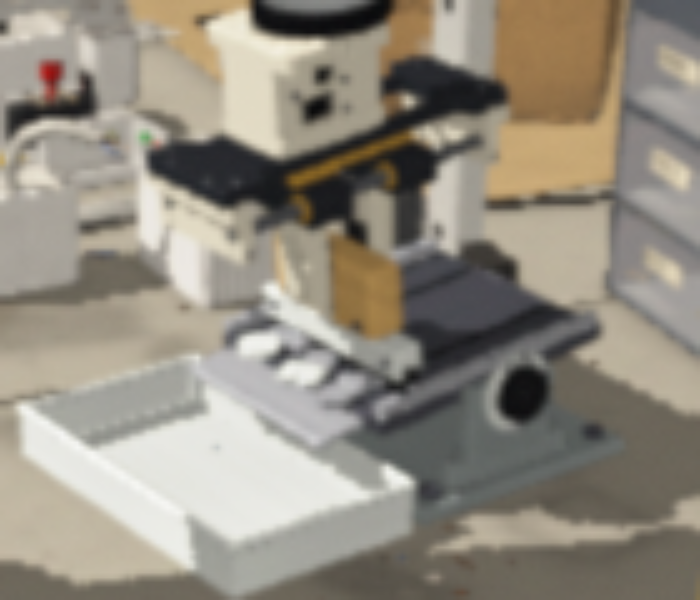

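Request:
{"op": "servo_tool", "data": {
  "plan": [
    [[-0.29,-0.07,-0.03],[0,0,0]],
    [[-0.58,-0.14,-0.06],[0,0,0]],
    [[-0.87,-0.21,-0.09],[0,0,0]],
    [[-1.16,-0.28,-0.12],[0,0,0]],
    [[-1.45,-0.36,-0.15],[0,0,0]]
  ]
}}

```text
clock: 18.5
position: [0.5439, 0.0064, 0.0902]
ee_rot: [1.087, 1.247, -0.951]
force: [4.7, 1.9, 5.0]
width: 0.26
```

```bash
python3 st.py
```

```text
18.5 s -0.0625 y -0.0015 gap -8e-05 f(table) [5.3 1.1 7.1] ft [ 0.22 -1.23 -0.05] rot [-0.01 -0.05 -0.02]
```

Request:
{"op": "servo_tool", "data": {
  "plan": [
    [[-0.29,-0.07,-0.03],[0,0,0]],
    [[-0.58,-0.14,-0.06],[0,0,0]],
    [[-0.87,-0.21,-0.09],[0,0,0]],
    [[-1.16,-0.28,-0.12],[0,0,0]]
  ]
}}

```text
clock: 18.9
position: [0.5322, 0.0036, 0.089]
ee_rot: [1.087, 1.247, -0.951]
force: [4.1, 1.8, 5.2]
width: 0.259
```

```bash
python3 st.py; python3 - <<'E'
from plan import *
import pickle
im=arm.get_image('wrist'); pickle.dump(im,open('w12.pkl','wb')); cv2.imwrite('pics/w12.png',im['frame'])
im=arm.get_image('scene'); cv2.imwrite('pics/s12.png',cv2.resize(im['frame'][140:260,220:360],None,fx=5,fy=5))
o=arm.observe()
th=.103;al=th+.08;H=.034-.0004
hx,_,hz=plate(th,-.08,0,.005)
for r in (.004,.008,.012,.016,.02,.024,.028,.032):
    a=al
    P=tw(p,[hx-r*np.cos(a)-H*np.sin(a),-.0013,hz-r*np.sin(a)+H*np.cos(a)])
    print(r,delta(o,P,want(p[2],a)))
E
```

```text
18.9 s -0.0746 y -0.0014 gap 7e-05 f(table) [4.7 1.1 7.3] ft [ 0.22 -1.1  -0.  ] rot [-0.02 -0.03 -0.02]
0.004 (array([-1.1 , -0.25, -0.18]), array([ 1.05, -4.42, -0.01]))
0.008 (array([-1.48, -0.35, -0.26]), array([ 1.05, -4.42, -0.01]))
0.012 (array([-1.86, -0.44, -0.33]), array([ 1.05, -4.42, -0.01]))
0.016 (array([-2.25, -0.53, -0.4 ]), array([ 1.05, -4.42, -0.01]))
0.02 (array([-2.63, -0.63, -0.47]), array([ 1.05, -4.42, -0.01]))
0.024 (array([-3.01, -0.72, -0.55]), array([ 1.05, -4.42, -0.01]))
0.028 (array([-3.39, -0.82, -0.62]), array([ 1.05, -4.42, -0.01]))
0.032 (array([-3.77, -0.91, -0.69]), array([ 1.05, -4.42, -0.01]))
```

View pics/w12.png

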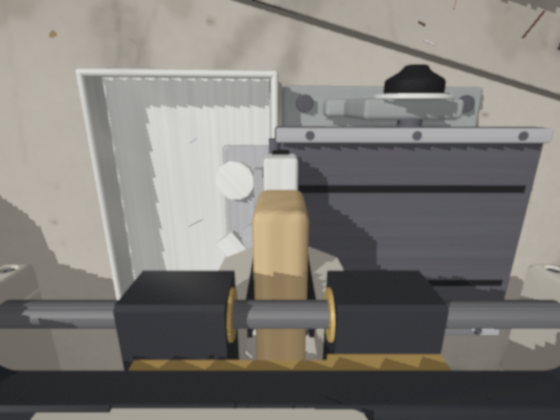

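View pics/s12.png

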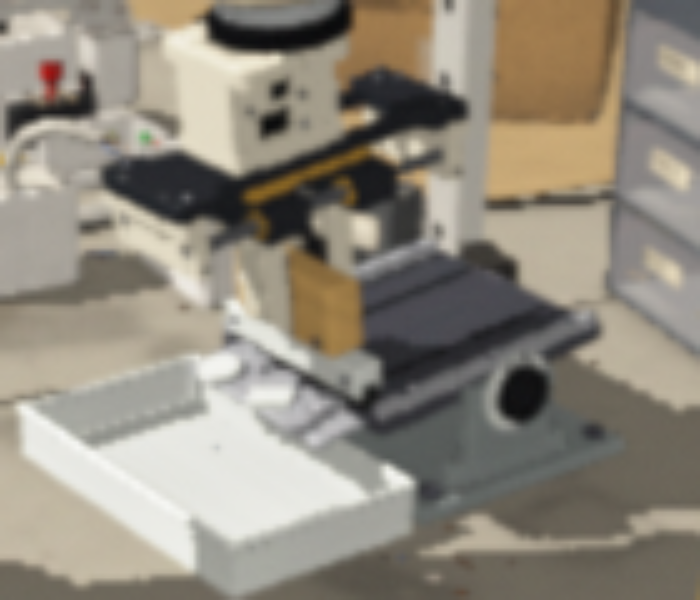

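Request:
{"op": "servo_tool", "data": {
  "plan": [
    [[-0.29,-0.07,-0.03],[0,0,0]],
    [[-0.58,-0.14,-0.055],[0,0,0]],
    [[-0.84,-0.2,-0.1],[0.27,-1.1,0]],
    [[-1.1,-0.27,-0.145],[0.54,-2.2,0]]
  ]
}}

```text
clock: 19.4
position: [0.5191, 0.0007, 0.0867]
ee_rot: [1.107, 1.223, -0.923]
force: [-0.6, -0.2, -2.7]
width: 0.262
```

```bash
python3 st.py
```

```text
19.4 s -0.0882 y -0.0011 gap -0.00084 f(table) [-0.4  0.3 -0.6] ft [-0.14  0.21 -0.  ] rot [-0.55  1.99 -0.03]
```

Request:
{"op": "servo_tool", "data": {
  "plan": [
    [[0,0,-0.05],[0,0,0]],
    [[0,0,-0.1],[0,0,0]]
  ]
}}

```text
clock: 19.6
position: [0.5161, 0.0004, 0.0845]
ee_rot: [1.105, 1.228, -0.927]
force: [-4.7, -0.9, 3.8]
width: 0.262
```

```bash
python3 st.py;  python3 - <<'E'
from plan import *
im=arm.get_image('scene'); cv2.imwrite('pics/s13.png',cv2.resize(im['frame'][140:260,220:360],None,fx=5,fy=5))
E
```

```text
19.6 s -0.0914 y -0.0008 gap -0.0027 f(table) [-4.5  0.6  5.9] ft [-0.53  1.58 -0.01] rot [-0.54  1.67 -0.02]
```

View pics/s13.png

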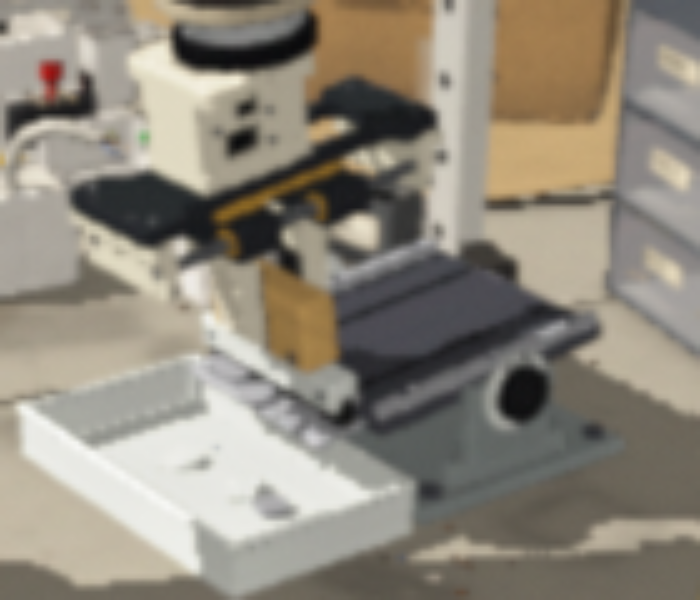

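Request:
{"op": "servo_tool", "data": {
  "plan": [
    [[-0.15,-0.04,-0.02],[0.3,-1.3,0]],
    [[-0.44,-0.11,-0.07],[0.6,-2.5,0]],
    [[-0.72,-0.18,-0.12],[0.6,-2.5,0]]
  ]
}}

```text
clock: 19.95
position: [0.5091, -0.0015, 0.0834]
ee_rot: [1.128, 1.198, -0.893]
force: [1.6, 0.3, 2.3]
width: 0.258
```

```bash
sed -i 's/^th=.*//' st.py; cat > st2.py <<'E'
from plan import *
o=arm.observe(); Rz=R.from_euler('z',p[2]).as_matrix(); q=Rz.T@(o['position']-[p[0],p[1],0])
X=Rz.T@R.from_rotvec(o['ee_rot']).as_matrix()[:,0]; u=q+.034*X
f=Rz.T@(o['force']-[-.2,-.4,-2.1]); print(o['clock'],'under',u.round(4),'r',round(-.0801-u[0],4),'lip z',round(.0532-.18*(-.0801-u[0]),4),'alpha',np.arctan2(X[0],-X[2]).round(3),'f',f.round(1))
E
python3 st2.py
```

```text
19.95 under [-0.0958 -0.0008  0.05  ] r 0.0157 lip z 0.0504 alpha 0.181 f [1.9 0.3 4.4]
```

Request:
{"op": "servo_tool", "data": {
  "plan": [
    [[-0.29,-0.07,-0.055],[0,0,0]],
    [[-0.58,-0.14,-0.11],[0,0,0]],
    [[-0.86,-0.21,-0.165],[0,0,0]]
  ]
}}

```text
clock: 20.25
position: [0.5008, -0.0035, 0.0818]
ee_rot: [1.128, 1.198, -0.892]
force: [2.0, 0.8, 3.8]
width: 0.261
```

```bash
python3 st2.py;  python3 - <<'E'
from plan import *
im=arm.get_image('scene'); cv2.imwrite('pics/s14.png',cv2.resize(im['frame'][140:260,220:360],None,fx=5,fy=5))
im=arm.get_image('wrist'); cv2.imwrite('pics/w14.png',im['frame'])
E
```

```text
20.25 under [-0.1044 -0.0008  0.0484] r 0.0243 lip z 0.0488 alpha 0.181 f [2.4 0.6 5.9]
```

View pics/s14.png

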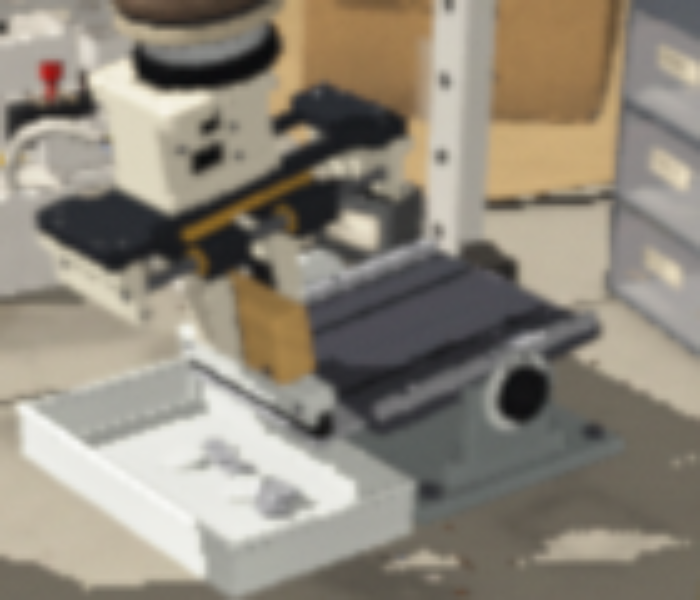

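View pics/w14.png

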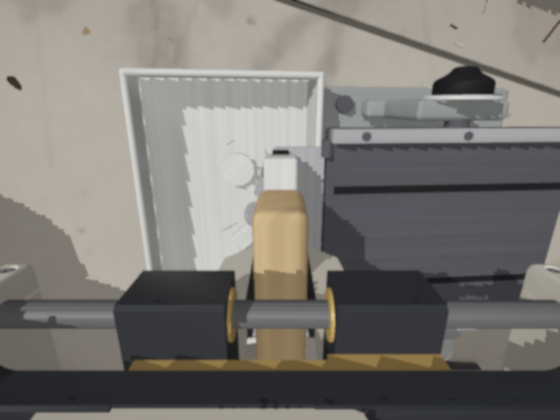

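Request:
{"op": "servo_tool", "data": {
  "plan": [
    [[-0.29,-0.07,-0.055],[0,0,0]],
    [[-0.58,-0.14,-0.11],[0,0,0]],
    [[-0.58,-0.14,-0.11],[0,0,0]]
  ]
}}

```text
clock: 20.65
position: [0.4938, -0.0052, 0.0805]
ee_rot: [1.128, 1.199, -0.893]
force: [0.7, 0.4, 3.1]
width: 0.259
```

```bash
python3 st2.py
```

```text
20.65 under [-0.1116 -0.0008  0.047 ] r 0.0315 lip z 0.0475 alpha 0.18 f [1.  0.5 5.2]
```

Request:
{"op": "servo_tool", "data": {
  "plan": [
    [[0,0,1],[0,0,0]],
    [[0,0,4],[0,0,0]],
    [[0,0,8],[0,1,0]],
    [[0.5,-4,12],[-0.5,4,0]],
    [[1,-9,15],[-1.5,7,0]],
    [[1.5,-14,15],[-2.4,10,0]],
    [[1.5,-18,15],[-2.4,10,0]],
    [[1.5,-22,15],[-2.4,10,0]],
    [[1.5,-22,15],[-2.4,10,0]]
  ]
}}

```text
clock: 21.55
position: [0.5058, -0.2326, 0.2309]
ee_rot: [1.036, 1.311, -1.04]
force: [-0.8, 0.9, -2.6]
width: 0.259
```

```bash
python3 st2.py;  python3 - <<'E'
from plan import *
import pickle
im=arm.get_image('scene'); cv2.imwrite('pics/s15.png',cv2.resize(im['frame'][140:300,210:410],None,fx=3.7,fy=3.7))
im=arm.get_image('top'); pickle.dump(im,open('t15.pkl','wb')); cv2.imwrite('pics/t15.png',cv2.resize(im['frame'][130:290,200:420],None,fx=3.4,fy=3.4))
o=arm.observe(); print(delta(o,[.511,-.2502,.12],want(.28)),o['width'],o['force'])
E
```

```text
21.55 under [-0.1603 -0.2246  0.1969] r 0.0802 lip z 0.0388 alpha -0.003 f [-0.3  1.4 -0.5]
(array([  0.38,  -2.4 , -11.02]), array([-0.18, -0.19,  2.49])) 0.25881525366640695 [-0.32878722  0.48982612 -2.51477382]
```

View pics/s15.png

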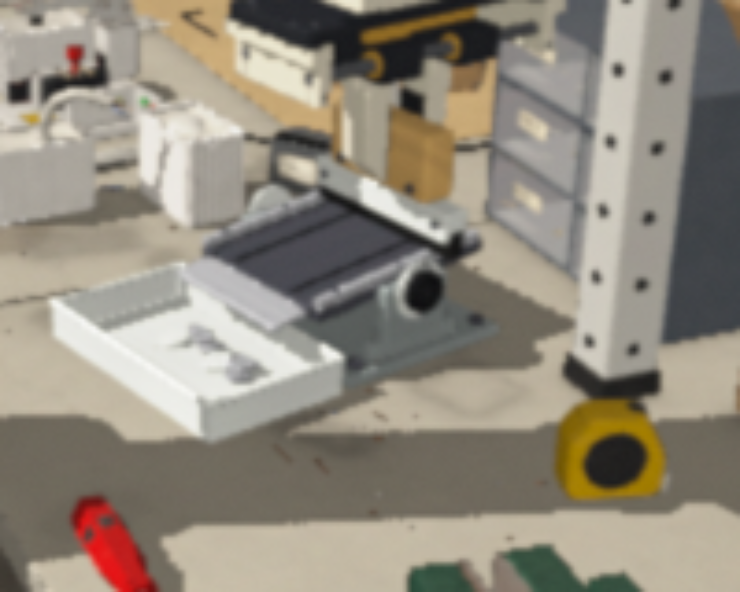

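View pics/t15.png

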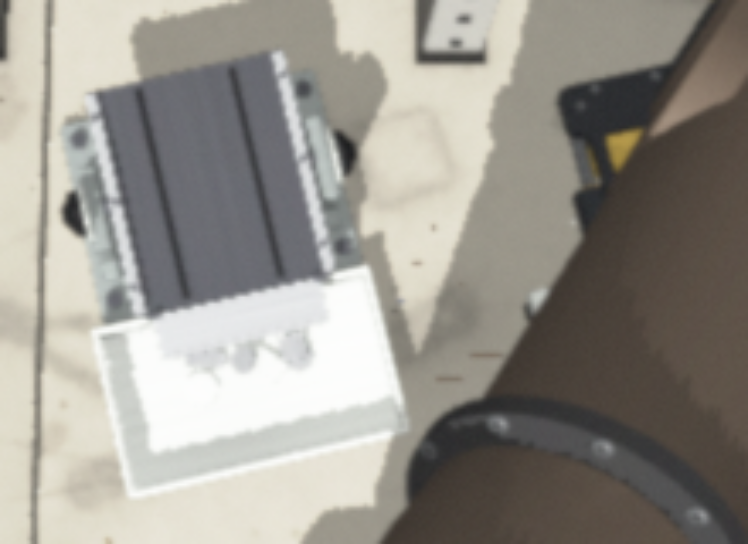

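Request:
{"op": "servo_tool", "data": {
  "plan": [
    [[0.2,-1.2,-4],[-0.1,-0.1,1.2]],
    [[0.4,-2.4,-8],[-0.2,-0.2,2.5]],
    [[0.4,-2.4,-12],[-0.2,-0.2,2.5]],
    [[0.4,-2.4,-16],[-0.2,-0.2,2.5]],
    [[0.4,-2.4,-18],[-0.2,-0.2,2.5]],
    [[0.4,-2.4,-19],[-0.2,-0.2,2.5]],
    [[0.4,-2.4,-19],[-0.2,-0.2,2.5]],
    [[0.4,-2.4,-19],[-0.2,-0.2,2.5]]
  ]
}}

```text
clock: 22.45
position: [0.5118, -0.2498, 0.0411]
ee_rot: [1.0, 1.328, -0.999]
force: [0.1, -0.1, -2.8]
width: 0.257
```

```bash
 python3 - <<'E'
from plan import *
o=arm.observe(); print(o['position'],delta(o,[.511,-.2502,.034],want(.28)),o['width'],o['force'])
E
```

```text
[ 0.51180947 -0.24982689  0.04111638] (array([-0.08, -0.04, -0.71]), array([ 0.03,  0.06, -0.06])) 0.2567987415701058 [ 0.11440894 -0.09419604 -2.75942038]
```

Request:
{"op": "servo_tool", "data": {
  "plan": [
    [[0,0,-0.3],[0,0,0]],
    [[0,0,-0.5],[0,0,0]],
    [[0,0,-0.6],[0,0,0]],
    [[0,0,-0.65],[0,0,0]],
    [[0,0,-0.65],[0,0,0]]
  ]
}}

```text
clock: 22.95
position: [0.5118, -0.2499, 0.0347]
ee_rot: [1.0, 1.328, -0.999]
force: [-0.3, 0.5, -2.2]
width: 0.259
```

Request:
{"op": "servo_tool", "data": {
  "plan": [
    [[0,0,-0.05],[0,0,0]],
    [[0,0,-0.05],[0,0,0]]
  ]
}}

```text
clock: 23.15
position: [0.5118, -0.2499, 0.0342]
ee_rot: [1.0, 1.328, -0.999]
force: [-1.1, 0.6, -0.8]
width: 0.259
```

Request:
{"op": "servo_tool", "data": {
  "plan": [
    [[0,0,-0.05],[0,0,0]],
    [[0,0,-0.05],[0,0,0]]
  ]
}}

```text
clock: 23.35
position: [0.5118, -0.25, 0.0338]
ee_rot: [1.0, 1.328, -0.999]
force: [-0.1, 1.3, 0.7]
width: 0.263
```

Request:
{"op": "servo_tool", "data": {
  "plan": [
    [[0,0,0],[0,0,0]],
    [[0,0,0],[0,0,0]],
    [[0,0,0],[0,0,0]],
    [[0,0,0],[0,0,0]],
    [[0,0,0],[0,0,0]]
  ],
  "grip": 0.7
}}

```text
clock: 23.85
position: [0.5119, -0.25, 0.0338]
ee_rot: [1.0, 1.328, -0.999]
force: [-0.0, -0.1, -0.7]
width: 0.644
```

Request:
{"op": "servo_tool", "data": {
  "plan": [
    [[0,0,1.5],[0,0,0]],
    [[0,0,4],[0,0,0]],
    [[0,0,8],[0,0,0]],
    [[-1,3,13],[0,0,0]],
    [[-2,7,18],[0,0,0]],
    [[-3,11,18],[0,0,0]],
    [[-3,15,18],[0,0,0]],
    [[-3,15,18],[0,0,0]]
  ]
}}

```text
clock: 24.65
position: [0.4822, -0.0929, 0.2153]
ee_rot: [0.997, 1.332, -0.989]
force: [0.2, 0.3, -0.3]
width: 0.703
```

```bash
 python3 - <<'E'
from plan import *
im=arm.get_image('wrist'); cv2.imwrite('pics/w16.png',im['frame'])
im=arm.get_image('scene'); cv2.imwrite('pics/s16.png',cv2.resize(im['frame'][140:310,210:410],None,fx=3.5,fy=3.5))
im=arm.get_image('top'); cv2.imwrite('pics/t16.png',im['frame'])
o=arm.observe();print(o['clock'],o['position'],o['force'])
E
```

```text
24.8 [ 0.48191397 -0.10033638  0.21458627] [-0.34127825 -0.29598604  0.41313775]
```

View pics/w16.png

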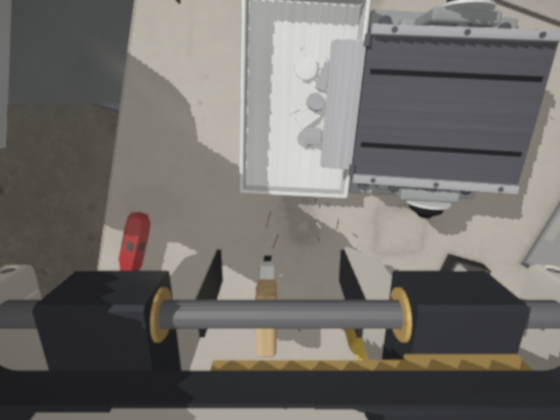

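View pics/s16.png

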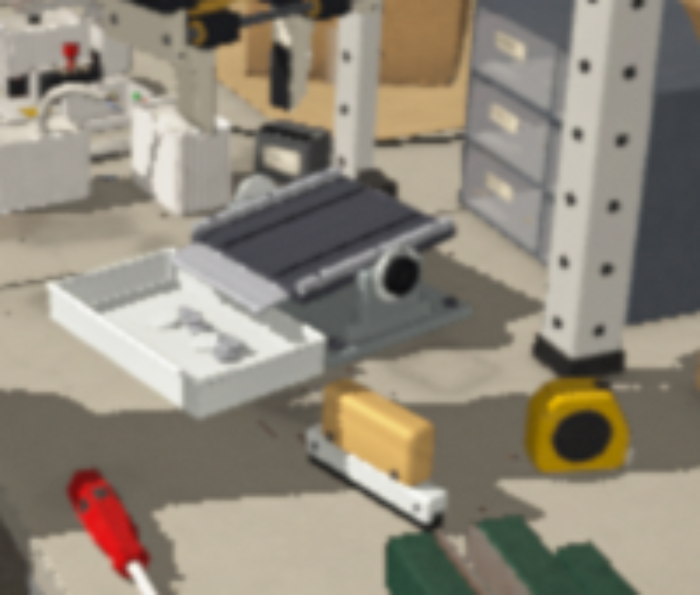

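View pics/t16.png

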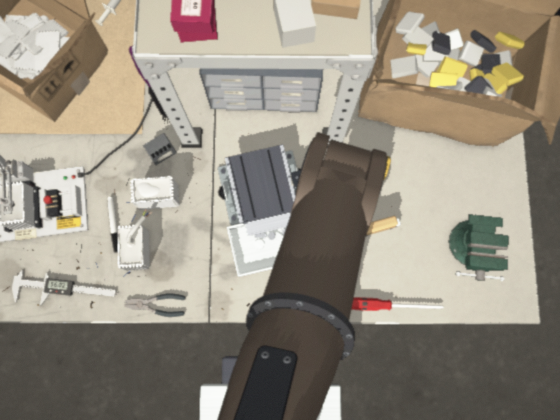

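```bash
 python3 - <<'E'
import cv2
a=cv2.imread('pics/w16.png'); cv2.imwrite('pics/w16c.png',cv2.resize(a[0:210,230:390],None,fx=2.85,fy=2.85,interpolation=cv2.INTER_CUBIC))
E
```

```text
(no output)
```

View pics/w16c.png

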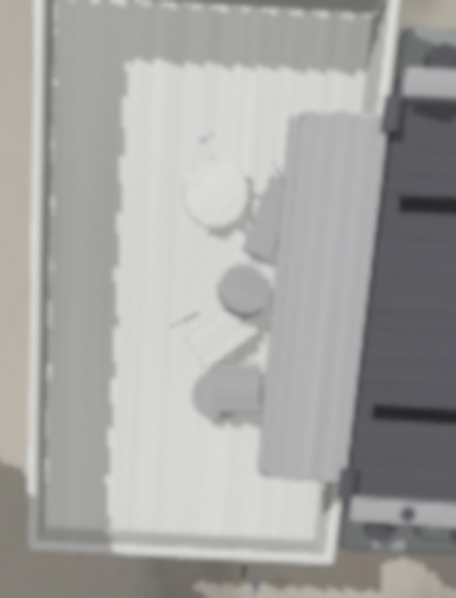

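```bash
 python3 -c "
from h import *
print(arm.sign_off(), arm.observe()['clock'])"
```

```text
the job is handed in; nothing more can be done
the job is handed in; nothing more can be done
```

I folded the stop down to its limit, wiped all six chips into the tray with the scraper, and set the scraper back on the bench where it came from. The job is handed in, after about 25 s of the 72 s allowed.

**Not fully as asked:** the wiper came off the surface for a few tenths of a second at the hinge. The folded lip turned out to sit about 2 mm below the plate there. I regained contact straight away and finished the stroke on the lip. Net force normal to the surface at the readings between moves was otherwise about 3–8 N.

**What the last checks showed:**
- **Plate and stop:** the plate and lip are empty. The stop was pressed until it met its limit, at about 25 N.
- **Chips:** I count six in the tray in the last wrist picture. The square off-cut and one round slug overlap, so that pair is the least certain part of the count.
- **Scraper:** it stands on its edge on the bench, clear of the table and tray.
- **Other items:** the tape measure, module and screwdriver look unmoved in the last pictures. The arm hides part of the tape measure in the top view, and I did not re-measure any of them.
- **Plate tilt:** the methods disagreed slightly. Camera fitting gave about 0.12 rad and scraper contact gave about 0.10 rad. I used 0.105.

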